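# Turn over heel lifts, stack them on the heel base and gauge the stack

## Task

The cement on the heel lifts has dried: turn every lift on the bench over so that its scored face is down and stack them all on the heel base in the jig, each flush with the base all round and with its round end over the base's round end. Then stand the bridge gauge on the jig plate, its legs either side of the stack and its sprung foot down on the middle of the stack, and let go of it so that it reads the height. Finally put the gauge back upright in the middle of its plywood board, leaving the stack flush and the other things where they are.

Things in the scene. Friction and masses are not known exactly. Their poses are not given: they have to be found in the camera images.
- jig: Heel jig fixed to the bench: steel plate 160 (x) x 170 x 10 mm with, in its middle, the dark brown heel base, a D-shaped block 30 mm tall of the lifts' outline (84 x 60 mm). Origin: centre of the plate's underside, on the bench; x axis towards the base's round end (roughly to the robot's right, -y), z up. Plate top 10 mm, base top 40 mm above the bench.
- jig_top (a point): Centre (mid length and width) of the heel base's top face, 40 mm above the bench; axes as the jig.
- jig_round (a point): Tip of the base's round end at its top face, 42 mm along the jig's x from jig_top.
- lift1: D-shaped heel lift of brown leatherboard, 84 mm long, 60 wide, 16 thick, about 0.1 kg, lying on the bench scored face up. Origin: centre (mid length and width) of the SMOOTH face; x axis towards the round end, z out through the scored face (up at the start, down once turned over: the origin is then on the upper face). None if absent (two or three lifts are there).
- lift2: Another heel lift, the same in every way as lift1. Outline: one end (the breast) is straight across, the other a half circle of radius 30 mm; the sides are straight and parallel over the 54 mm next to the breast. At the start the round end points roughly to the robot's left (+y). May be absent.
- lift3: Another heel lift, the same as lift1. The scored face shows a dark crosshatch, the other is smooth and plain. A lift can stand by itself on its straight breast edge. May be absent.
- lift1_round (a point): Tip of lift1's round end at mid thickness, 42 mm along its x from its centre.
- lift2_round (a point): Tip of lift2's round end at mid thickness, 42 mm along its x from its centre.
- lift3_round (a point): Tip of lift3's round end at mid thickness, 42 mm along its x from its centre.
- board: Plywood board fixed to the bench, 150 (x) x 180 (y) x 10 mm, the gauge's parking place, on which the gauge starts. Origin: centre of its underside, z up; its top is 10 mm above the bench.
- gauge: Loose bridge gauge, 0.5 kg, 157 mm tall: two steel runners 80 (x) x 14 x 14 mm, centred 57 mm either side in y (100 mm clear between), each with a leg, joined by a bridge 124 mm long, its underside 100 mm above the runners' undersides. Origin: on the centre line at the level of the runners' undersides; z up, y from leg to leg.
- gauge_grip (a point): Middle of the gauge's black handle block, 26 (x) x 36 (y) mm, which reaches from 112 to 157 mm above the runners' undersides; this point is 135 mm above them, on the centre line.
- hammer: Bystander: hammer lying on the bench beyond the work; leave it alone.
- last: Bystander: green shoe last on the bench beyond the work, about 220 mm long; leave it alone.
- gauge_foot (a joint): Height the gauge's sprung foot is pushed up, m. 0: fully down, the foot disc (28 mm across, on the centre line) 40 mm above the runners' undersides; at most 0.055. Spring 50 N/m, too weak to lift the gauge. On the jig plate the gauge reads 0.022 over two lifts and 0.038 over three.
Not all that is in view belongs to the job. Leave any green look-alike of the lift1 alone.

How it is judged (in metres and radians):
On the way, in this order (a step that is already met when the one before it is completed fails the run):
1. every lift present lies turned over (scored face down), flush on the heel base, let go (horizontal distance between each of lift1, lift2, lift3 and jig_top below 0.006 m and horizontal distance between each of lift1_round, lift2_round, lift3_round and jig_round below 0.007 m and angle between each of lift1, lift2, lift3's own z axis and vertical above 3.05 rad and linear speed of each of lift1, lift2, lift3 below 0.02 m/s and contact force between the fingers and lift1 below 0.1 N and contact force between the fingers and lift2 below 0.1 N and contact force between the fingers and lift3 below 0.1 N), for 0.4 s.
2. the gauge stands by itself on the jig plate over the stack, its foot pushed up by the stack (horizontal distance between gauge and jig_top below 0.012 m and z of gauge in the frame of jig below 0.014 m and angle between gauge's own z axis and vertical below 0.06 rad and value of joint gauge_foot above 0.017 m and contact force between the fingers and gauge below 0.1 N and linear speed of gauge below 0.02 m/s), for 0.4 s.
At the end, for the whole second after the job is handed in: Every lift lies scored face down in one stack on the heel base, its centre within 6 mm of the base's centre line and its round tip within 7 mm of the base's; the gauge stands upright on its board, within 30 mm of the board's centre; all at rest and let go (all of step 1 and horizontal distance between gauge and board below 0.03 m and z of gauge in the frame of board below 0.014 m and angle between gauge's own z axis and vertical below 0.06 rad and linear speed of gauge below 0.02 m/s); the robot touches nothing.
It fails at once if hammer knocked away (distance of hammer from where it was at the start of the episode above 0.05 m).
It fails at once if last knocked away (distance of last from where it was at the start of the episode above 0.05 m).
Of lift1, lift2, lift3 only 2 to 3 are there at a start; the rules pass over those that are not, and their reading is None.
At some moment in a run one of gauge may be knocked a few centimetres aside while the robot is not near it.
Once in a run the grip may slacken for a moment while it holds something.
It also fails if it takes over 210 s, if anything falls off the work surface, if the arm or the gripper's body presses on something with over 40 N, if the wrist force passes 120 N, or if a joint passes its speed limit or range.

## Robot

A 6-joint arm with a two-finger parallel gripper is mounted at the origin on the work surface. World frame = base frame: x ahead of the robot, y to its left, z up, the work surface at z = 0. Lengths are in m, angles in degrees, forces in N, time in s.
With the tool pointing down it reaches from about 0.325 to 0.9 m from the base axis. Payload 6.1 kg.
Tool frame: the origin (TCP) lies between the finger pads; the fingertips stand 25 mm ahead of it and the grasp point (between the pads) lies 6 mm ahead of it; z points along the fingers, y is the direction in which the jaws open and shut (so a half turn about z gives the same grasp; the last joint's range is limited). The gripper opens to 87 mm and grips with 3 to 60 N. Pads are 19 mm wide; open, the fingers measure 117 mm over their backs; the gripper's body (75 mm by 190 mm) begins 51 mm behind the grasp point.
Start: joints at [-74.318, 12.628, 87.462, -0, 79.91, -7.225], TCP at [0.243, -0.576, 0.248] pointing down, gripper open.
Joint ranges: [-170.65, 170.65], [-52.31, 119.04], [5.05, 147.46], [-71.25, 251.25], [11.57, 151.72], [-153.62, 153.62]. Speed limits (degrees/s): [147.25, 147.25, 172.46, 180, 180, 180].

## Interface

Orientations are given as [roll, pitch, yaw] about the fixed x, y, z axes, in that order (R = Rz(yaw) Ry(pitch) Rx(roll)).
In Python, from cell import arm gives the robot as it stands.
- The arm moves only by the tool play_rows, never from a script. Its argument "deltas" is a list that holds one entry, the list of rows, each a list of 5 numbers: the shift along the tool's x, y, z in mm, then the turn about the tool's z in degrees, then the finger opening in mm, from 0 to 87. A call has 1 to 8 rows; each row is the pose to reach, as a shift and turn from the pose measured when the call began, along the tool's axes at that moment; what a row does not reach only later rows make up. A row lasts 1/12 s, in which the tool goes at most 41.7 mm and 7.16 degrees, less where a joint would pass 70% of its speed; a pose out of reach is approached as far as the arm can. A call with a gripper value outside its range is refused whole. The fingers move at their own pace and stop on an object; "force" is the grip in N (left out, the last holds). Time passes only in rows, so rows that repeat a pose let the fingers close. It gives the time, the measured TCP pose, the force and the opening at its end, in the units of the state.
- arm.sense(): the state, without advancing time (a new reading comes with each control period).
- arm.get_image(name): name is "side" or "top" or "wrist"; returns the picture (480x640x3 uint8, blue, green, red); there is no depth.
- arm.camera_model(name): a dict with "fx", "fy", "cx", "cy" (pixels), "k1" (the pictures are not rectified: a ray, as slopes to the right and down, at radius r is drawn at 1 + k1 r^2 times it, then the intrinsics apply), "pose" (4x4, takes a point from camera to world coordinates); the wrist camera has in their place "T_tool_cam" (4x4, takes a point from camera to tool coordinates, whose origin is the TCP and whose axes are the flange's). Camera axes: x right, y down, z forward; pixel columns grow to the right and rows downward; lengths in m; the calibration is good to about 2 mm. A picture is of the moment at which its call begins: read the wrist's pose just before it. camera_model takes no time and is no camera call.
- arm.hand_in(): hands the job in, once; it reports no verdict.
The state is a dict: "time": time; "joint_pos": joint angles; "qvel": joint speeds; "effort": joint torques, N m; "eef_pos": TCP position; "eef_rot": TCP orientation; "ft_force": force on the tool from outside, world axes, zero at the start; "wrist_torque": the same for the moment, N m; "opening": finger opening in m.
Only numpy, scipy, OpenCV 4.12 (cv2) and the standard library are available. Lean on these libraries where they do the work, as an engineer would, in place of code of your own. Each camera call takes 0.05 s, during which the arm holds its last target.

## Working session

There is one attempt and no reset: what is moved stays moved. The work goes in short steps, Python scripts to look and compute and a tool call to move; the robot and the scene stay as the last step left them, time stands still between calls to the robot, and variables do not carry over. Pictures are saved under pics/ and viewed, and the job is handed in when it is done.

Besides the shell and the picture viewer there is one more tool, called after "Emit:" by a JSON object that holds its "op" and its "data", one argument or row to a line. play_rows: Moves the arm, as the interface text tells. Its arguments: {"type":"object","properties":{"deltas":{"type":"array","items":{"type":"array","items":{"type":"array","items":{"type":"number"}}}},"force":{"type":"number"}},"required":["deltas"]}

I'll start by looking at the state and the cameras.

```bash
ls; mkdir -p pics; python3 - <<'E'
from cell import arm
import cv2
print(arm.sense())
for n in ("side","top","wrist"):
    im=arm.get_image(n); cv2.imwrite(f"pics/{n}0.png",im)
    m=arm.camera_model(n); print(n,m)
E
```

```text
pics
{'time': 0.0, 'joint_pos': array([-7.43191169e+01,  1.26754544e+01,  8.75245382e+01,  7.99094906e-04,
        7.99120345e+01, -7.22546196e+00]), 'qvel': array([ 0.11022551,  0.03389483, -0.04706489, -0.01072945,  0.03880055,
       -0.05936191]), 'effort': array([ 6.17128620e-06, -4.94616187e+01, -3.87373817e+01,  7.01065664e-02,
        5.71145257e-02, -1.31966490e-04]), 'eef_pos': array([ 0.24310611, -0.57516007,  0.24644626]), 'eef_rot': array([-1.79888961e+02, -1.48703305e-02,  2.29061899e+01]), 'ft_force': array([ 0.04750398, -0.20817031, -0.07134737]), 'wrist_torque': array([-0.017267  ,  0.01409112, -0.06597065]), 'opening': 0.08705964970344802}
side {'fx': 554.5995385935431, 'fy': 554.5995385935431, 'cx': 314.32739350351676, 'cy': 242.7190920274689, 'k1': -0.1594255857766297, 'pose': array([[-0.96539719, -0.18921816,  0.17945686,  0.37995476],
       [-0.26054511,  0.72927159, -0.63267622,  0.84168186],
       [-0.01115896, -0.65754045, -0.7533366 ,  1.12459995],
       [ 0.        ,  0.        ,  0.        ,  1.        ]])}
top {'fx': 612.6521667049401, 'fy': 612.652166
[... 232 characters left out ...]
507e-03,
        -2.51722970e-02],
       [ 1.53986740e-03, -8.83332449e-02, -9.96089788e-01,
         1.64280418e+00],
       [ 0.00000000e+00,  0.00000000e+00,  0.00000000e+00,
         1.00000000e+00]])}
wrist {'fx': 410.85705163401815, 'fy': 410.85705163401815, 'cx': 329.30131759416133, 'cy': 244.412347090797, 'k1': -0.009341066165524303, 'T_tool_cam': array([[ 2.76933353e-04, -9.57684967e-01, -2.87818393e-01,
         7.91776770e-02],
       [ 9.99999761e-01,  8.28161301e-05,  6.86618813e-04,
        -9.69092712e-04],
       [-6.33728509e-04, -2.87818515e-01,  9.57684761e-01,
        -1.37556182e-01],
       [ 0.00000000e+00,  0.00000000e+00,  0.00000000e+00,
         1.00000000e+00]])}
```

View pics/top0.png

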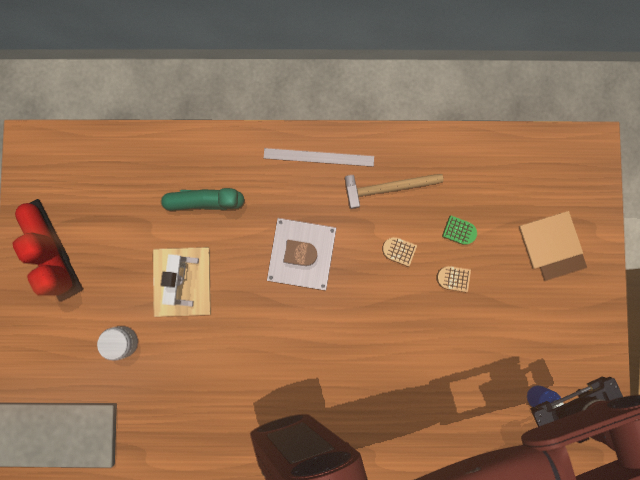

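View pics/side0.png

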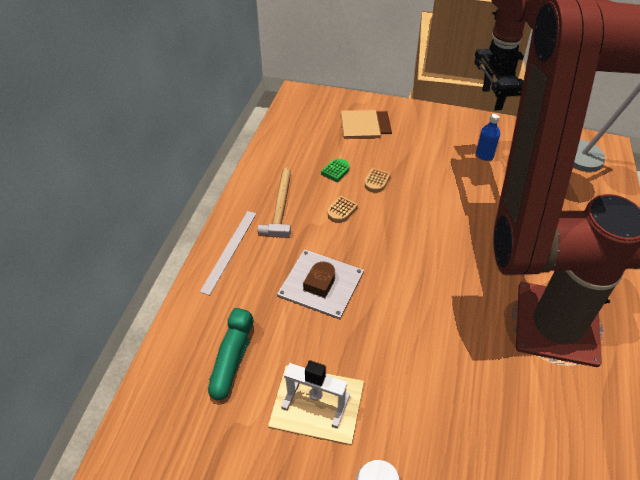

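View pics/wrist0.png

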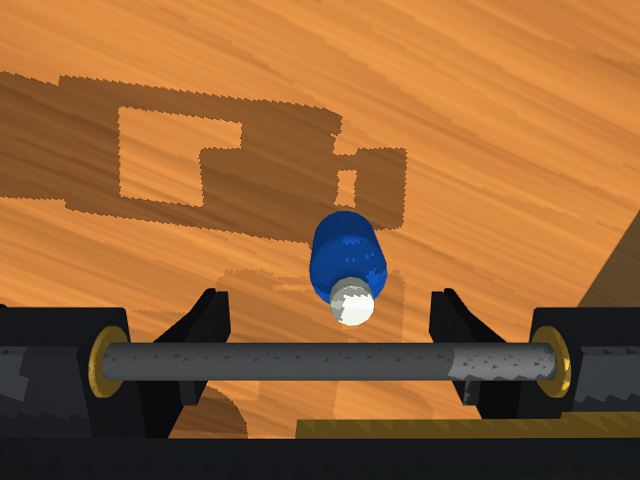

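Top view: two lifts, at (400,251) and (455,279), with the green look-alike at (460,230). The jig is at (301,254) and the gauge on its board at (181,282). A blue bottle sits right below the gripper. I'll write helpers and measure on enlarged crops.

```bash
cat > h.py <<'E'
from cell import arm
import cv2, numpy as np
from scipy.spatial.transform import Rotation as R
def campose(n,st=None):
    m=arm.camera_model(n)
    if n!="wrist": return m,m["pose"]
    st=st or arm.sense()
    T=np.eye(4);T[:3,:3]=R.from_euler('xyz',st["eef_rot"],degrees=True).as_matrix();T[:3,3]=st["eef_pos"]
    return m,T@m["T_tool_cam"]
def p2w(n,uv,z,st=None):
    m,P=campose(n,st); uv=np.atleast_2d(np.array(uv,float))
    d=(uv-[m["cx"],m["cy"]])/[m["fx"],m["fy"]]
    s=d.copy()
    for _ in range(20): s=d/(1+m["k1"]*(s**2).sum(1,keepdims=True))
    r=np.c_[s,np.ones(len(s))]@P[:3,:3].T
    t=(z-P[2,3])/r[:,2]
    return P[:3,3]+r*t[:,None]
def w2p(n,X,st=None):
    m,P=campose(n,st); X=np.atleast_2d(np.array(X,float))
    c=(X-P[:3,3])@P[:3,:3]; s=c[:,:2]/c[:,2:]
    s=s*(1+m["k1"]*(s**2).sum(1,keepdims=True))
    return s*[m["fx"],m["fy"]]+[m["cx"],m["cy"]]
def snap(n,name,crop=None,scale=1):
    st=arm.sense(); im=arm.get_image(n); cv2.imwrite(f"pics/{name}_raw.png",im)
    save(im,name,crop,scale); return st,im
def save(im,name,crop=None,scale=1):
    if crop: x0,y0,x1,y1=crop; im=im[y0:y1,x0:x1]
    if scale!=1: im=cv2.resize(im,None,fx=scale,fy=scale,interpolation=cv2.INTER_NEAREST)
    cv2.imwrite(f"pics/{name}.png",im)
def totool(X,st=None):
    "world target (TCP) -> shift in tool axes, mm"
    st=st or arm.sense()
    M=R.from_euler('xyz',st["eef_rot"],degrees=True).as_matrix()
    return (np.array(X)-st["eef_pos"])@M*1000
def say(st=None):
    st=st or arm.sense()
    print("t",round(st["time"],2),"eef",st["eef_pos"].round(4),st["eef_rot"].round(2),"op",round(st["opening"],4),"F",st["ft_force"].round(2),"j",st["joint_pos"].round(1))
E
python3 - <<'E'
from h import *
im=cv2.imread("pics/top0.png")
save(im,"t_l",(370,210,490,300),6)
save(im,"t_j",(255,205,345,300),6)
save(im,"t_g",(140,235,225,325),6)
E
```

```text
(no output)
```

View pics/t_l.png

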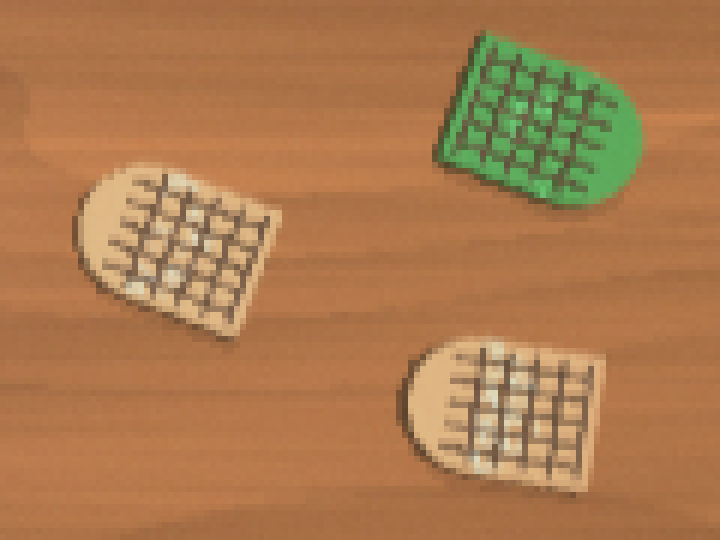

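View pics/t_j.png

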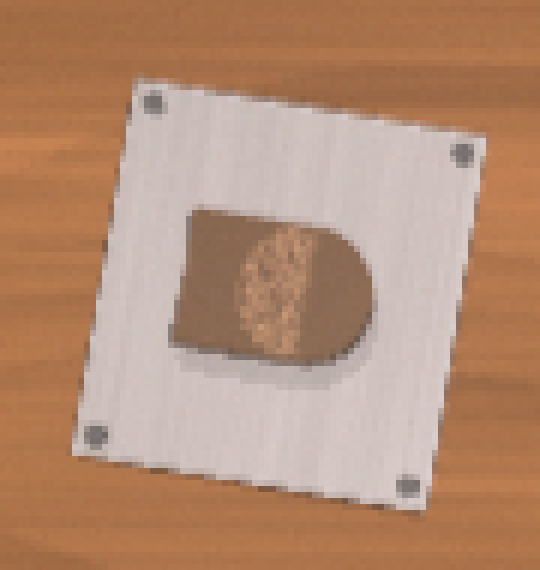

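View pics/t_g.png

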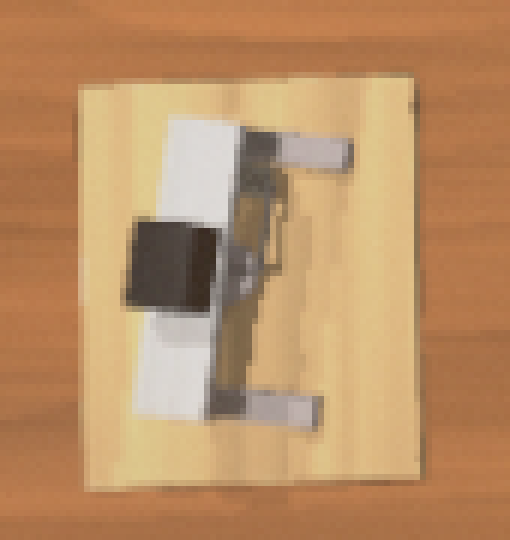

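The crops show lift A's breast corners at crop (281,212) and (238,340), and lift B's at (604,354) and (585,492). On the jig, the base outline has breast corners (193,207) and (173,345) and its tip at (375,305). I'll turn these into positions by fitting the known outline.

```bash
cat >> h.py <<'E'
from scipy.optimize import least_squares
def outline(n=60):
    a=np.linspace(-np.pi/2,np.pi/2,n//2)
    pts=[[-42,y] for y in np.linspace(-30,30,n//4)]+[[x,s*30] for x in np.linspace(-42,12,n//4) for s in(1,-1)]+[[12+30*np.cos(t),30*np.sin(t)] for t in a]
    return np.array(pts)/1000
def fitD(P,x0,yaw0):
    "P: Nx2 world contour points; fit centre, yaw of D. returns x,y,yaw(deg), rms mm"
    def res(q):
        c,s=np.cos(q[2]),np.sin(q[2]); L=(P-q[:2])@np.array([[c,-s],[s,c]])*1000
        x,y=L[:,0],np.abs(L[:,1])
        # signed distance to D (box part u half disc)
        dx=-42-x; dy=y-30
        box=np.where((dx>0)&(dy>0),np.hypot(dx,dy),np.maximum(dx,dy))
        disc=np.hypot(x-12,y)-30
        return np.where(x>12,disc,box)
    r=least_squares(res,[x0[0],x0[1],np.radians(yaw0)],loss='soft_l1',x_scale=[.01,.01,.1])
    return r.x[:2],np.degrees(r.x[2]),np.sqrt(np.mean(res(r.x)**2))
def maskD(n,mask,z,st=None,near=None):
    cs,_=cv2.findContours(mask,cv2.RETR_EXTERNAL,cv2.CHAIN_APPROX_NONE)
    out=[]
    for c in cs:
        if cv2.contourArea(c)<150: continue
        out.append((p2w(n,c[:,0,:].astype(float),z,st)[:,:2],cv2.contourArea(c),c[:,0].mean(0)))
    return out
E
python3 - <<'E'
from h import *
o=lambda pts,dx,dy:np.array(pts)/6+[dx-.5+.08,dy-.5+.08]
for nm,c in(("A",[(281,212),(238,340),(78,235)]),("B",[(604,354),(585,492),(403,405)])):
    print(nm,p2w("top",o(c,370,210),.016).round(4).tolist())
print("G",p2w("top",o([(480,33),(437,160),(640,145)],370,210),.016).round(4).tolist())
print("base",p2w("top",o([(193,207),(173,345),(375,305)],255,205),.04).round(4).tolist())
print("plate",p2w("top",o([(137,80),(486,135),(425,510),(74,455)],255,205),.01).round(4).tolist())
print("board",p2w("top",o([(80,88),(413,75),(422,480),(85,490)],140,235),.01).round(4).tolist())
print("handle top",p2w("top",o([(135,215),(198,228),(187,308),(123,305)],140,235),.167).round(4).tolist())
print("runner ends",p2w("top",o([(350,140),(350,170),(320,398),(318,430)],140,235),.022).round(4).tolist())
# refined fit by colour
im=cv2.imread("pics/top0.png")
hsv=cv2.cvtColor(im,cv2.COLOR_BGR2HSV)
for px in[(400,251),(455,279),(395,262),(430,250),(300,240),(384,250)]: print(px,hsv[px[1],px[0]])
E
```

```text
A [[0.62, -0.2827, 0.016], [0.5631, -0.263, 0.016], [0.6095, -0.1924, 0.016]]
B [[0.5574, -0.4255, 0.016], [0.4964, -0.416, 0.016], [0.5345, -0.3359, 0.016]]
G [[0.7005, -0.3726, 0.016], [0.6435, -0.3525, 0.016], [0.6505, -0.4433, 0.016]]
base [[0.6323, 0.0618, 0.04], [0.5718, 0.07, 0.04], [0.5896, -0.0181, 0.04]]
plate [[0.692, 0.0889, 0.01], [0.6678, -0.0673, 0.01], [0.5006, -0.0404, 0.01], [0.5244, 0.1153, 0.01]]
board [[0.6065, 0.4214, 0.01], [0.6128, 0.2727, 0.01], [0.4335, 0.2654, 0.01], [0.4285, 0.4144, 0.01]]
handle top [[0.544, 0.3549, 0.167], [0.5389, 0.3294, 0.167], [0.5068, 0.333, 0.167], [0.5079, 0.3588, 0.167]]
runner ends [[0.583, 0.2979, 0.022], [0.5698, 0.2976, 0.022], [0.4695, 0.3087, 0.022], [0.4555, 0.3093, 0.022]]
(400, 251) [ 16  92 161]
(455, 279) [ 20  68 205]
(395, 262) [ 13 147 161]
(430, 250) [ 12 149 183]
(300, 240) [  6  26 198]
(384, 250) [ 17 102 220]
```

Sizes check out: lift widths are 60–62 mm, runner spacing 114 mm, and the plate is 158 x 170. Rough estimates:

| Object | Position (m) | Yaw (°) |
|---|---|---|
| Lift A | (.604,-.233) | ~72 |
| Lift B | (.534,-.379) | ~81 |
| Jig | (.596,.024) | ~-98.5 |
| Board | (.520,.3435) | – |

Next I'll hover over lift A for a wrist view.

```bash
python3 - <<'E'
from h import *
say(); print(totool([.60,-.24,.23]).round(0), "turn", -(72-22.9))
E
```

```text
t 0.15 eef [ 0.2431 -0.5753  0.2467] [-1.7991e+02 -1.0000e-02  2.2910e+01] op 0.0873 F [-0.54  0.4  -0.03] j [-74.3  12.7  87.5  -0.   79.9  -7.2]
[ 459. -170.   17.] turn -49.1
```

Emit:
{"op": "play_rows", "data": {
  "deltas": [
    [[37,-14,0,-6,87],[74,-27,0,-12,87],[112,-41,0,-18,87],[150,-55,0,-24,87],[187,-69,0,-30,87],[225,-83,0,-36,87],[262,-97,0,-42,87],[300,-111,0,-49,87]]
  ]
}}

```text
time: 0.82
eef_pos: [0.4772, -0.3546, 0.2467]
eef_rot: [-179.9, -0.1, 72.2]
ft_force: [0.7, -0.4, -0.8]
opening: 0.0871
```

```bash
python3 - <<'E'
from h import *
say(); print(totool([.60,-.24,.22]).round(0))
E
```

```text
t 0.82 eef [ 0.4772 -0.3546  0.2467] [-1.7993e+02 -8.0000e-02  7.2190e+01] op 0.0871 F [ 0.74 -0.35 -0.84] j [-44.2   8.6  92.2   0.   79.3 -26.4]
[147.  82.  27.]
```

Emit:
{"op": "play_rows", "data": {
  "deltas": [
    [[35,20,6,0,87],[70,40,12,0,87],[105,60,18,0,87],[140,80,25,0,87],[147,82,27,0,87],[147,82,27,0,87]]
  ]
}}

```text
time: 1.32
eef_pos: [0.6011, -0.2367, 0.2181]
eef_rot: [-179.8, -0.1, 72.4]
ft_force: [-0.6, -0.3, -0.3]
opening: 0.087
```

```bash
python3 - <<'E'
from h import *
st,im=snap("wrist","w1"); say(st)
np.save("st_w1.npy",st,allow_pickle=True)
E
```

```text
t 1.32 eef [ 0.6011 -0.2367  0.2181] [-1.7979e+02 -1.3000e-01  7.2440e+01] op 0.087 F [-0.65 -0.29 -0.27] j [-28.5  16.8  85.7   0.1  77.8 -11. ]
```

View pics/w1.png

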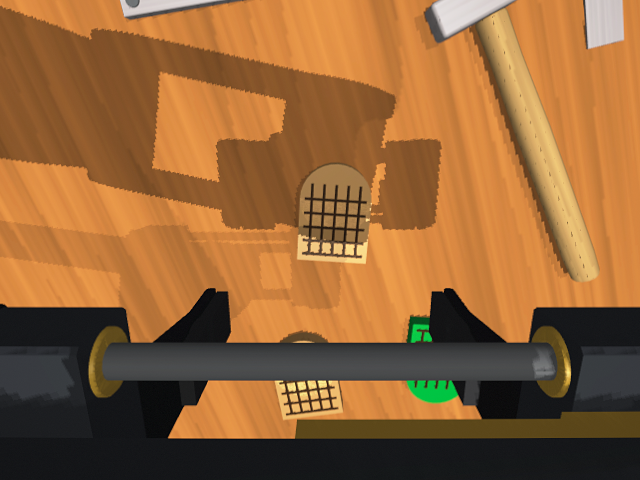

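The wrist view shows lift A with breast corners at (297,261) and (366,264) and its round tip at (335,163). Lift B and the green one are behind the fingers.

```bash
python3 - <<'E'
from h import *
st=np.load("st_w1.npy",allow_pickle=True).item()
im=cv2.imread("pics/w1_raw.png"); save(im,"w1c",(280,150,390,275),5)
c=p2w("wrist",[(297.5,261.5),(366,264),(335,163.5),(299,200),(371.5,200)],.016,st); print(c.round(4)); print(np.linalg.norm(c[0]-c[1]))
E
```

```text
[[ 0.5621 -0.2637  0.016 ]
 [ 0.6186 -0.2839  0.016 ]
 [ 0.6186 -0.1929  0.016 ]
 [ 0.5809 -0.2126  0.016 ]
 [ 0.6387 -0.2308  0.016 ]]
0.05997487366629282
```

View pics/w1c.png

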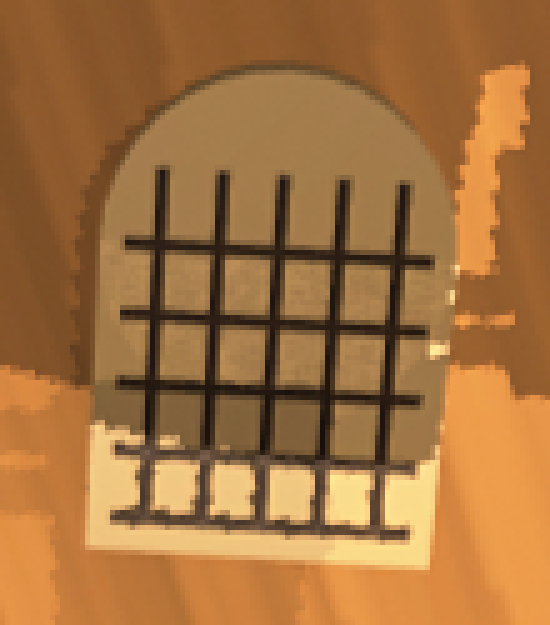

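Lift A: breast 60.0 mm wide, midpoint (.5903,-.2738), centre (.604,-.234), yaw 70.5. The tool can't tilt, so this is how I'll flip it:

1. Grip the sides lightly at the very breast end and raise it, so the round end swings down.
2. Set the tip on the bench and carry the gripper on in +tool x while lowering.

The lift should then lie scored face down, with the round end towards -y as the jig needs.

```bash
python3 - <<'E'
from h import *
say(); print(totool([.5903,-.2738,.07]).round(1),totool([.5903,-.2738,.028]).round(1))
E
```

```text
t 1.37 eef [ 0.6002 -0.2385  0.2187] [-1.7981e+02 -7.0000e-02  7.2340e+01] op 0.0869 F [ 0.1  -0.65  0.49] j [-28.7  16.7  85.7   0.   77.8 -11. ]
[-36.8   1.7 148.7] [-36.9   1.9 190.7]
```

Emit:
{"op": "play_rows", "data": {
  "deltas": [
    [[-18,1,35,1,87],[-37,2,70,2,87],[-37,2,110,2,87],[-37,2,145,2,87],[-37,2,170,2,87],[-37,2,185,2,87],[-37,2,191,2,87],[-37,2,191,2,87]]
  ]
}}

```text
time: 2.03
eef_pos: [0.589, -0.275, 0.0277]
eef_rot: [-179.7, -0.1, 70.3]
ft_force: [0.4, 0.7, 0.7]
opening: 0.0869
```

Emit:
{"op": "play_rows", "data": {
  "deltas": [
    [[0,0,0,0,70],[0,0,0,0,60],[0,0,0,0,56],[0,0,0,0,54],[0,0,0,0,54],[0,0,0,0,54]]
  ],
  "force": 4
}}

```text
time: 2.53
eef_pos: [0.5894, -0.2752, 0.0283]
eef_rot: [-179.7, -0.0, 70.3]
ft_force: [-0.1, -0.4, 1.7]
opening: 0.0598
```

```bash
python3 - <<'E'
from h import *
st,im=snap("wrist","w2"); say(st)
E
```

```text
t 2.53 eef [ 0.5894 -0.2752  0.0283] [-1.7975e+02 -4.0000e-02  7.0270e+01] op 0.0598 F [-0.14 -0.44  1.66] j [-32.   29.4  91.1  -0.   59.7 -12.2]
```

View pics/w2.png

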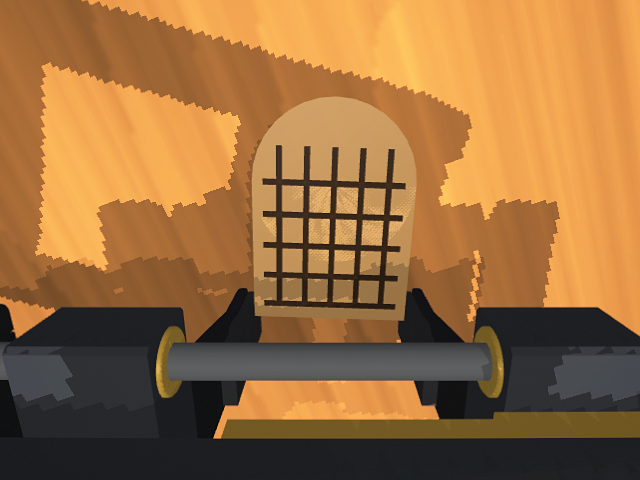

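The grip closed at 59.8 mm on the breast end, with the lift straight ahead of the camera. I'll raise it and see whether it swings.

Emit:
{"op": "play_rows", "data": {
  "deltas": [
    [[0,0,-10,0,54],[0,0,-20,0,54],[0,0,-32,0,54],[0,0,-44,0,54],[0,0,-56,0,54],[0,0,-60,0,54],[0,0,-60,0,54]]
  ]
}}

```text
time: 3.17
eef_pos: [0.5912, -0.2765, 0.0914]
eef_rot: [180.0, 0.0, 70.3]
ft_force: [-0.1, -3.0, 5.0]
opening: 0.0601
```

```bash
python3 - <<'E'
from h import *
st,im=snap("wrist","w3"); say(st)
E
```

```text
t 3.17 eef [ 0.5912 -0.2765  0.0914] [1.7998e+02 5.0000e-02 7.0280e+01] op 0.0601 F [-0.12 -2.98  5.  ] j [-32.   24.7  90.   -0.   65.3 -12.2]
```

View pics/w3.png

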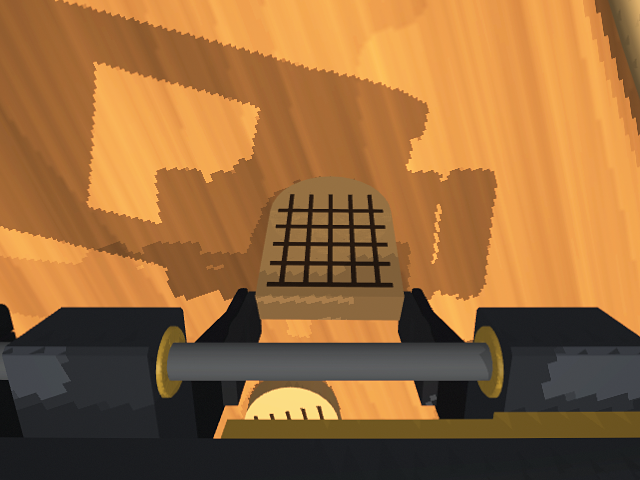

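It's swinging, with the round end now tilted well down. I'll keep raising, gently.

Emit:
{"op": "play_rows", "data": {
  "deltas": [
    [[0,0,-8,0,54],[0,0,-16,0,54],[0,0,-24,0,54],[0,0,-32,0,54],[0,0,-32,0,54],[0,0,-32,0,54]]
  ]
}}

```text
time: 3.72
eef_pos: [0.5914, -0.2768, 0.1234]
eef_rot: [179.9, 0.1, 70.3]
ft_force: [-1.0, 0.4, -0.8]
opening: 0.0595
```

```bash
python3 - <<'E'
from h import *
st,im=snap("wrist","w4"); say(st)
st,im=snap("side","s4",(260,120,460,260),4); say(st)
E
```

```text
t 3.72 eef [ 0.5914 -0.2768  0.1234] [1.7993e+02 7.0000e-02 7.0280e+01] op 0.0595 F [-1.01  0.41 -0.84] j [-32.   22.5  89.   -0.1  68.3 -12.2]
t 3.77 eef [ 0.591  -0.2766  0.1227] [1.7999e+02 6.0000e-02 7.0270e+01] op 0.0598 F [ 0.45  0.21 -1.16] j [-32.   22.6  89.1  -0.1  68.3 -12.2]
```

View pics/w4.png

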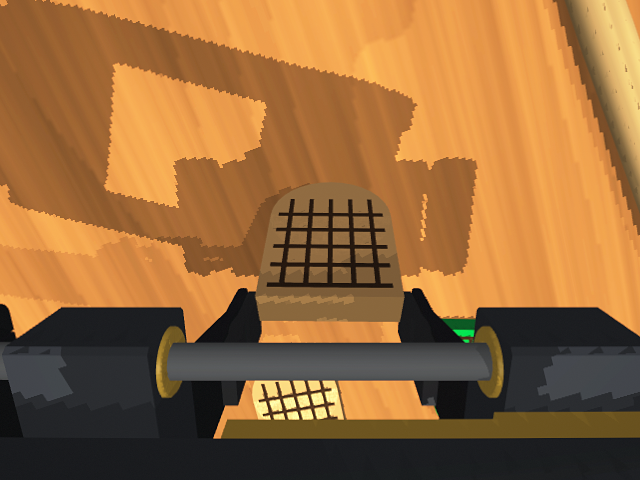

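View pics/s4.png

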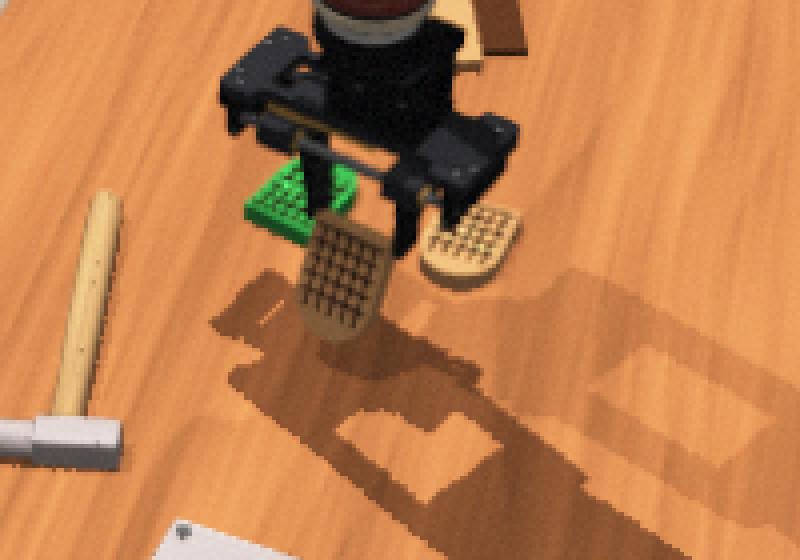

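At 4 N it holds static at about 45–50°, round end down. I'll lower the grip force to 3 N and give a sharp up-and-forward start to swing it further.

Emit:
{"op": "play_rows", "data": {
  "deltas": [
    [[0,0,0,0,54],[29,0,-29,0,54],[50,0,-40,0,54],[60,0,-42,0,54],[62,0,-42,0,54],[62,0,-42,0,54]]
  ],
  "force": 3
}}

```text
time: 4.32
eef_pos: [0.6112, -0.2174, 0.163]
eef_rot: [-179.9, 0.1, 70.4]
ft_force: [0.1, -0.6, -0.5]
opening: 0.06
```

```bash
python3 - <<'E'
from h import *
st,im=snap("wrist","w5"); say(st)
E
```

```text
t 4.32 eef [ 0.6112 -0.2174  0.163 ] [-1.7987e+02  7.0000e-02  7.0360e+01] op 0.06 F [ 0.09 -0.59 -0.52] j [-26.5  19.8  88.   -0.1  72.3  -6.8]
```

View pics/w5.png

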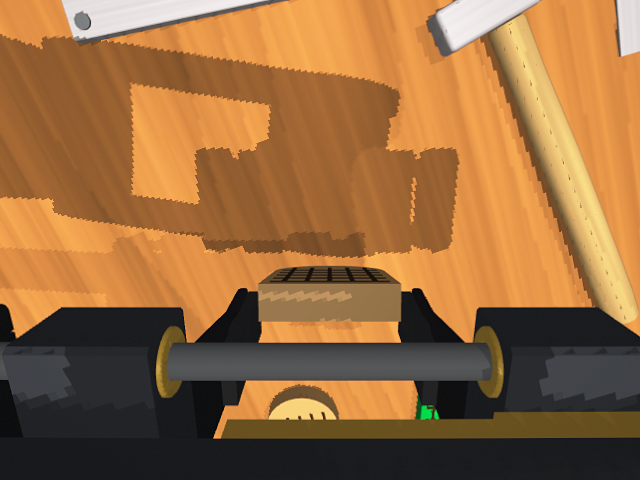

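The jerk swung it past vertical: only a sliver of scored face shows, so the tip is about 20° behind. Now I'll lower the tip to the bench and carry on forward and down.

Emit:
{"op": "play_rows", "data": {
  "deltas": [
    [[0,0,30,0,54],[0,0,50,0,54],[0,0,62,0,54],[5,0,69,0,54],[14,0,74,0,54],[24,0,79,0,54],[33,0,88,0,54],[41,0,97,0,54]]
  ]
}}

```text
time: 5.03
eef_pos: [0.626, -0.1783, 0.0663]
eef_rot: [180.0, 0.0, 70.3]
ft_force: [0.6, 1.2, 1.0]
opening: 0.0598
```

```bash
python3 - <<'E'
from h import *
st,im=snap("wrist","w6"); say(st)
st,im=snap("side","s6",(260,120,460,260),4); say(st)
E
```

```text
t 5.03 eef [ 0.626  -0.1783  0.0663] [1.800e+02 4.000e-02 7.034e+01] op 0.0598 F [0.6  1.16 1.  ] j [-22.8  26.3  90.8  -0.   62.9  -3.1]
t 5.08 eef [ 0.6248 -0.1764  0.0636] [-1.798e+02  1.000e-02  7.041e+01] op 0.0603 F [-0.02  1.55 -1.32] j [-22.7  26.4  90.9  -0.   62.8  -3.1]
```

View pics/w6.png

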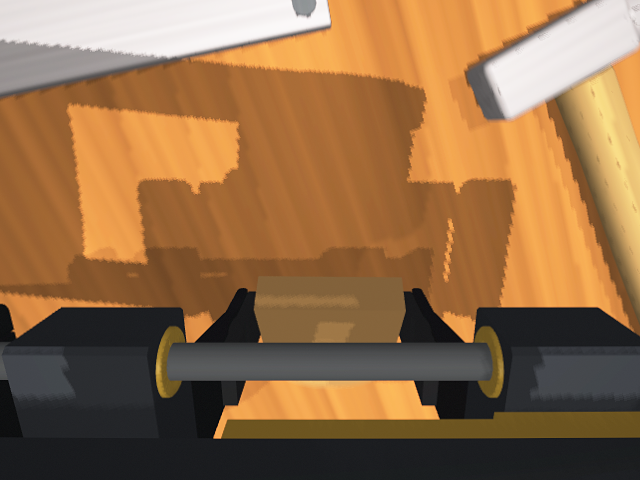

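View pics/s6.png

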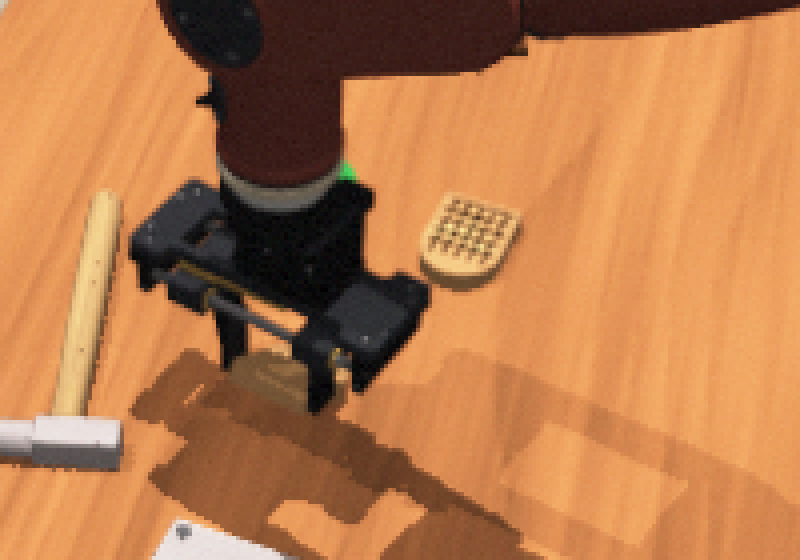

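It's well past vertical with the smooth face up. Continuing down to flat.

Emit:
{"op": "play_rows", "data": {
  "deltas": [
    [[4,0,8,0,54],[7,0,16,0,54],[9,0,24,0,54],[10,0,30,0,54],[11,0,34,0,54],[11,0,36,0,54],[11,0,36,0,54]]
  ]
}}

```text
time: 5.72
eef_pos: [0.6272, -0.1668, 0.0273]
eef_rot: [-179.7, 0.0, 70.4]
ft_force: [-0.3, -0.6, -1.1]
opening: 0.0598
```

Emit:
{"op": "play_rows", "data": {
  "deltas": [
    [[0,0,0,0,66],[0,0,0,0,76],[0,0,0,0,80],[0,0,0,0,80],[-5,0,-40,0,84],[-15,0,-80,0,87],[-25,0,-120,0,87],[-25,0,-130,0,87]]
  ]
}}

```text
time: 6.38
eef_pos: [0.6229, -0.1937, 0.1658]
eef_rot: [179.7, 0.1, 70.4]
ft_force: [1.9, -1.1, 1.9]
opening: 0.0865
```

```bash
python3 - <<'E'
from h import *
st,im=snap("wrist","w7"); say(st);np.save("st.npy",st,allow_pickle=True)
E
```

```text
t 6.38 eef [ 0.6229 -0.1937  0.1658] [1.7965e+02 1.4000e-01 7.0370e+01] op 0.0865 F [ 1.86 -1.08  1.95] j [-24.1  19.8  87.8  -0.1  72.1  -4.5]
```

View pics/w7.png

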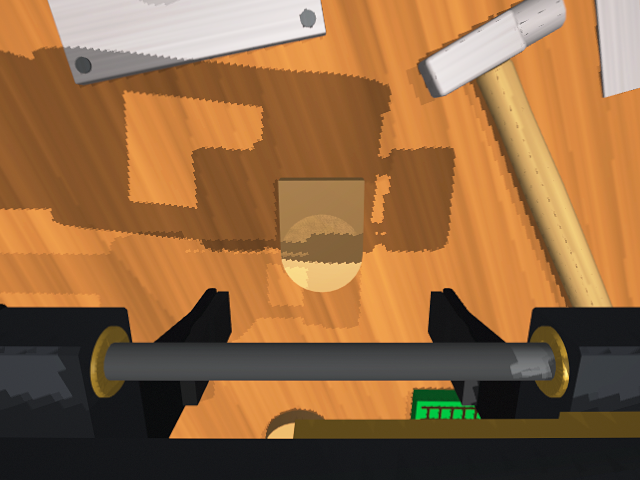

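Lift A now lies smooth face up, with breast corners at (278.5,180) and (364,180.5) and its tip at (322,292).

```bash
python3 - <<'E'
from h import *
st=np.load("st.npy",allow_pickle=True).item()
c=p2w("wrist",[(278.5,179.5),(364,180),(322,292),(280.5,260),(363.5,260)],.016,st);print(c.round(4))
m=(c[0]+c[1])/2; print("w",np.linalg.norm(c[0]-c[1]),"len",np.linalg.norm(c[2]-m),"yaw",np.degrees(np.arctan2(*(c[2]-m)[[1,0]])), "perp",np.degrees(np.arctan2(*(c[1]-c[0])[[1,0]]))-90)
ctr=(m+c[2])/2; print(ctr); u=(c[2]-m)/np.linalg.norm(c[2]-m)
t=ctr+u*0.004; t[2]=.028; print(totool(t).round(1)); say()
E
```

```text
[[ 0.6035 -0.1439  0.016 ]
 [ 0.6595 -0.1643  0.016 ]
 [ 0.6031 -0.234   0.016 ]
 [ 0.583  -0.1996  0.016 ]
 [ 0.6407 -0.2203  0.016 ]]
w 0.059605468766360414 len 0.08476702551031923 yaw -109.57404988708657 perp -110.00448384446864
[ 0.61729421 -0.19407191  0.016     ]
[ -6.6  -6.3 137.6]
t 6.43 eef [ 0.6233 -0.1931  0.1657] [1.7961e+02 1.1000e-01 7.0360e+01] op 0.0866 F [1.25 0.61 1.41] j [-24.1  19.8  87.8  -0.1  72.1  -4.4]
```

Length is 84.8, width 59.6 and yaw -109.6, so it agrees with the tool yaw. I'll grip it about its centre.

Emit:
{"op": "play_rows", "data": {
  "deltas": [
    [[0,-3,30,0,87],[0,-6,60,0,87],[0,-6,95,0,87],[0,-6,120,0,87],[0,-6,132,0,87],[0,-6,138,0,87],[0,-6,138,0,87],[0,-6,138,0,70]]
  ]
}}

```text
time: 7.1
eef_pos: [0.6192, -0.1919, 0.0284]
eef_rot: [179.5, 0.1, 70.4]
ft_force: [0.4, -0.2, 0.3]
opening: 0.0848
```

Emit:
{"op": "play_rows", "data": {
  "deltas": [
    [[0,0,0,0,60],[0,0,0,0,54],[0,0,0,0,54],[0,0,0,0,54],[0,0,-10,0,54],[0,0,-30,0,54],[0,0,-55,0,54],[0,0,-70,0,54]]
  ],
  "force": 20
}}

```text
time: 7.77
eef_pos: [0.6195, -0.1919, 0.1013]
eef_rot: [179.4, 0.1, 70.4]
ft_force: [0.4, 0.3, -0.0]
opening: 0.0598
```

```bash
python3 - <<'E'
from h import *
st,im=snap("wrist","w8"); say(st);np.save("st.npy",st,allow_pickle=True)
E
```

```text
t 7.77 eef [ 0.6195 -0.1919  0.1013] [1.7941e+02 1.2000e-01 7.0370e+01] op 0.0598 F [ 0.45  0.31 -0.05] j [-24.1  23.1  90.9  -0.1  65.4  -4.5]
```

View pics/w8.png

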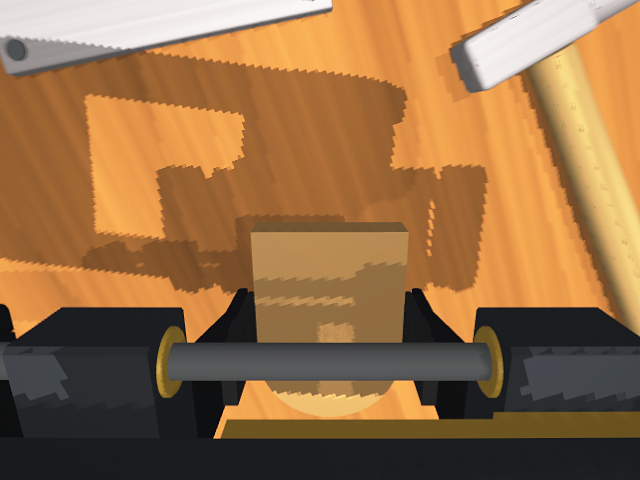

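Held level, with the breast edge at rows 231–232 and columns 252 to 408. Next I'll measure the offset in the hand and move up near the jig with the jig's yaw.

```bash
python3 - <<'E'
from h import *
st=np.load("st.npy",allow_pickle=True).item()
c=p2w("wrist",[(251.5,231.5),(408,232),(330,416)],st["eef_pos"][2]-.0124,st)
for q in c: print(totool(q,st).round(1))
print(totool([.585,-.075,.17]).round(0))
E
```

```text
[ 39.9 -29.9  12. ]
[39.6 29.2 12.6]
[-43.6  -0.2  12.5]
[ 98. -73. -67.]
```

Emit:
{"op": "play_rows", "data": {
  "deltas": [
    [[10,-8,-20,-2,54],[25,-18,-40,-5,54],[45,-33,-58,-8,54],[68,-50,-67,-11,54],[88,-65,-67,-11,54],[98,-73,-67,-11,54],[98,-73,-67,-11,54]]
  ]
}}

```text
time: 8.4
eef_pos: [0.5835, -0.0728, 0.1698]
eef_rot: [179.2, 0.3, 81.5]
ft_force: [0.4, -0.2, -1.1]
opening: 0.0597
```

```bash
python3 - <<'E'
from h import *
st,im=snap("wrist","w9"); say(st);np.save("st.npy",st,allow_pickle=True)
E
```

```text
t 8.4 eef [ 0.5835 -0.0728  0.1698] [179.24   0.27  81.51] op 0.0597 F [ 0.4  -0.21 -1.07] j [-14.7  10.9  98.1  -0.2  70.2  -6.1]
```

View pics/w9.png

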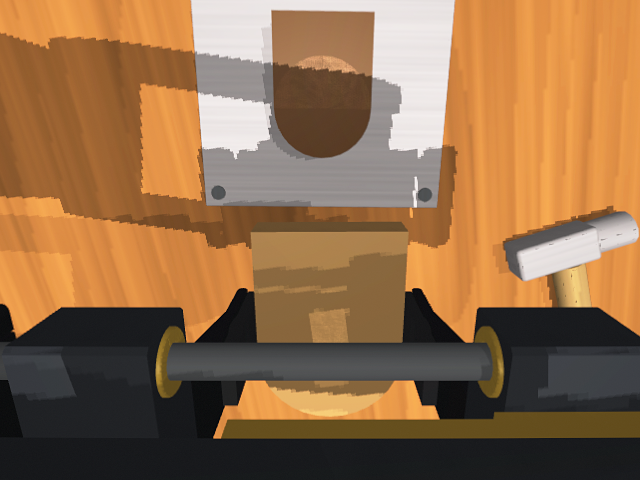

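The base shows breast corners at (272,11) and (375,12) and its tip at (323,158). I'll crop in to measure it.

```bash
python3 - <<'E'
from h import *
im=cv2.imread("pics/w9_raw.png"); save(im,"w9c",(180,0,470,215),2.7)
E
```

```text
(no output)
```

View pics/w9c.png

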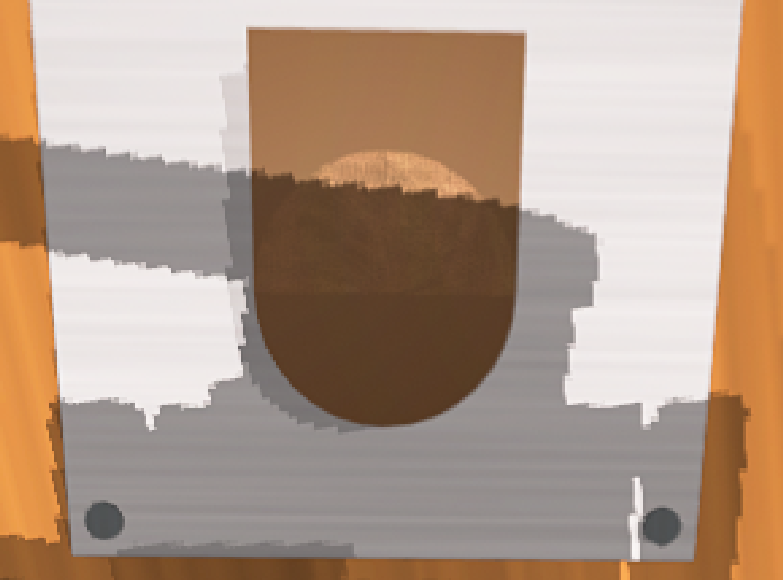

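```bash
python3 - <<'E'
from h import *
st=np.load("st.npy",allow_pickle=True).item()
c=p2w("wrist",[(271.9,10.6),(374.4,12.4),(323.3,157.8),(274,105),(372,105)],.04,st);print(c.round(4))
m=(c[0]+c[1])/2; print("w",np.linalg.norm(c[0]-c[1]),np.linalg.norm(c[3]-c[4]),"len",np.linalg.norm(c[2]-m),"yaw",np.degrees(np.arctan2(*(c[2]-m)[[1,0]])), "perp",np.degrees(np.arctan2(*(c[1]-c[0])[[1,0]]))-90)
ctr=(m+c[2])/2; print(ctr)
p=p2w("wrist",[(206.7,205.5),(437,207.5)],.01,st); print(p.round(4),"edge yaw",np.degrees(np.arctan2(*(p[1]-p[0])[[1,0]]))-90, (p[0]+p[1])/2)
u=np.array([np.cos(np.radians(81.5)),np.sin(np.radians(81.5)),0])
print("centre by plate", (p[0]+p[1])/2+.08*u)
print(totool(ctr,st))
E
```

```text
[[ 0.5727  0.071   0.04  ]
 [ 0.6314  0.0615  0.04  ]
 [ 0.5894 -0.0164  0.04  ]
 [ 0.5643  0.0197  0.04  ]
 [ 0.624   0.0109  0.04  ]]
w 0.05950912490665747 0.06038844377159907 len 0.08358377657449362 yaw -98.69269130525265 perp -99.210939358505
[0.59572373 0.02496001 0.04      ]
[[ 0.4993 -0.0402  0.01  ]
 [ 0.6666 -0.0671  0.01  ]] edge yaw -99.14054412764108 [ 0.5829686  -0.05367166  0.01      ]
centre by plate [0.59479335 0.02544961 0.01      ]
[ 99.13328698  -4.08660558 129.31053293]
```

The jig centre agrees at (.5955,.025), yaw -98.9, from the base outline, the plate edge and the top camera. Placing lift A.

Emit:
{"op": "play_rows", "data": {
  "deltas": [
    [[25,-1,0,0,54],[60,-2,5,0,54],[90,-3,20,0.4,54],[101,-4,45,0.4,54],[101,-4,70,0.4,54],[101,-4,82,0.4,54],[101,-4,88,0.4,54],[101,-4,88,0.4,54]]
  ]
}}

```text
time: 9.12
eef_pos: [0.5952, 0.0243, 0.0792]
eef_rot: [179.4, 0.4, 81.0]
ft_force: [-0.6, 0.3, -1.7]
opening: 0.06
```

```bash
python3 - <<'E'
from h import *
say()
M=R.from_euler('z',0).as_matrix()
print(totool([.5955-(-.002)*np.cos(np.radians(81.1)),.025+.002*np.sin(np.radians(81.1)),.069]))
st,im=snap("wrist","w10")
E
```

```text
t 9.12 eef [0.5952 0.0243 0.0792] [179.41   0.35  81.  ] op 0.06 F [-0.56  0.26 -1.71] j [-5.  18.4 99.8 -0.4 61.2  4.2]
[ 2.7781612   0.07213769 10.14912295]
```

View pics/w10.png

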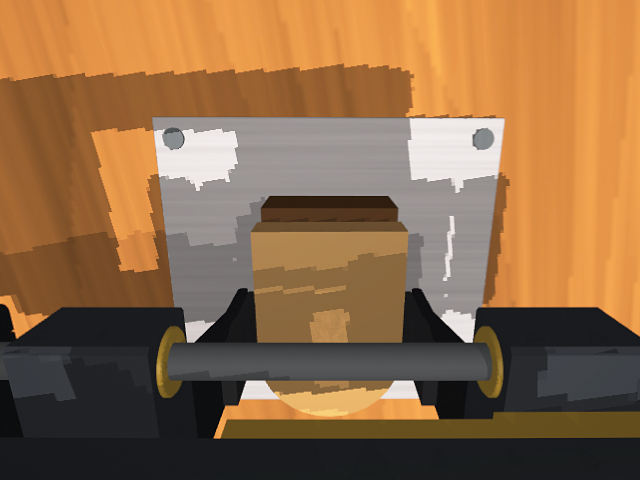

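```bash
python3 - <<'E'
from h import *
st=arm.sense(); im=cv2.imread("pics/w10_raw.png"); save(im,"w10c",(240,180,420,250),4)
e=p2w("wrist",[(261.5,207.5),(397.5,207.5)],.04,st)
for q in e: print(q.round(4),totool(q,st).round(1))
l=p2w("wrist",[(251.5,231.5),(408,231.5)],st["eef_pos"][2]-.0124,st)
for q in l: print(q.round(4),totool(q,st).round(1))
E
```

```text
[0.5737 0.0716 0.04  ] [ 43.4 -30.3  40.2]
[0.6329 0.0621 0.04  ] [43.3 29.7 40.9]
[0.5734 0.0684 0.0684] [ 40.1 -29.7  11.8]
[0.6316 0.059  0.0684] [39.9 29.3 12.5]
```

View pics/w10c.png

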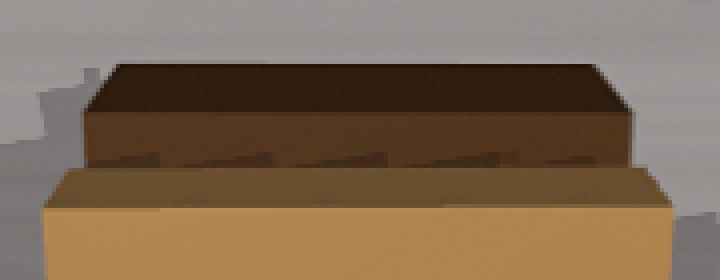

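Compared directly, the lift's breast is 3.3 mm short of the base's breast in tool x and about 0 in y. I'll shift +3, lower it and release.

Emit:
{"op": "play_rows", "data": {
  "deltas": [
    [[2,0,3,0,54],[3,0,6,0,54],[3,0,9,0,54],[3,0,10,0,54],[3,0,10,0,54],[3,0,10,0,54]]
  ]
}}

```text
time: 9.67
eef_pos: [0.5969, 0.0272, 0.071]
eef_rot: [179.3, 0.3, 81.0]
ft_force: [0.1, -0.4, -1.2]
opening: 0.0596
```

Emit:
{"op": "play_rows", "data": {
  "deltas": [
    [[0,0,0,0,63],[0,0,0,0,70],[0,0,0,0,80],[0,0,0,0,87],[0,0,-15,0,87],[0,0,-45,0,87],[0,0,-75,0,87],[0,0,-75,0,87]]
  ]
}}

```text
time: 10.33
eef_pos: [0.6, 0.0276, 0.153]
eef_rot: [178.6, 0.3, 81.0]
ft_force: [1.1, -0.7, 2.3]
opening: 0.0866
```

```bash
python3 - <<'E'
from h import *
st,im=snap("wrist","w11"); say(st);np.save("st.npy",st,allow_pickle=True)
E
```

```text
t 10.33 eef [0.6    0.0276 0.153 ] [178.64   0.29  81.  ] op 0.0866 F [ 1.14 -0.74  2.27] j [-4.7 13.2 97.4 -0.4 68.1  4.5]
```

View pics/w11.png

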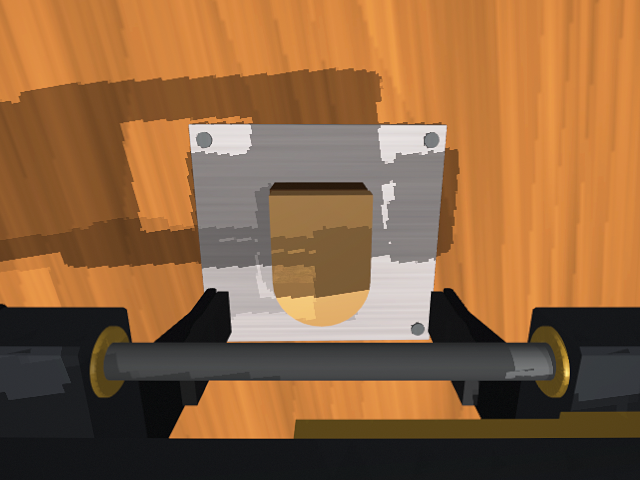

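Lift A sits on the base, with breast edge row 193 at columns 270 to 373 and tip at about (321,326). I'll check it numerically.

```bash
python3 - <<'E'
from h import *
st=np.load("st.npy",allow_pickle=True).item(); im=cv2.imread("pics/w11_raw.png"); save(im,"w11c",(180,115,460,345),2.8)
c=p2w("wrist",[(269.5,194),(373,194),(321.5,326)],.056,st);print(c.round(4),c[:2].mean(0)/2+c[2]/2)
p=p2w("wrist",[(189,125),(446.5,125),(433,341),(206,336)],.01,st);print(p.round(4),p[:2].mean(0)); print(p[:2].mean(0)-.08*np.array([np.cos(np.radians(81)),np.sin(np.radians(81)),0]))
say()
E
```

```text
[[ 0.5742  0.0715  0.056 ]
 [ 0.6329  0.0619  0.056 ]
 [ 0.5899 -0.0166  0.056 ]] [0.59673339 0.02502812 0.056     ]
[[ 0.5247  0.1172  0.01  ]
 [ 0.6914  0.0908  0.01  ]
 [ 0.6692 -0.0685  0.01  ]
 [ 0.4982 -0.0347  0.01  ]] [0.60804687 0.10395652 0.01      ]
[0.59553211 0.02494145 0.01      ]
t 10.38 eef [0.599  0.0276 0.1505] [178.78   0.3   81.  ] op 0.0871 F [ 0.79  0.23 -0.51] j [-4.7 13.3 97.5 -0.4 68.   4.5]
```

View pics/w11c.png

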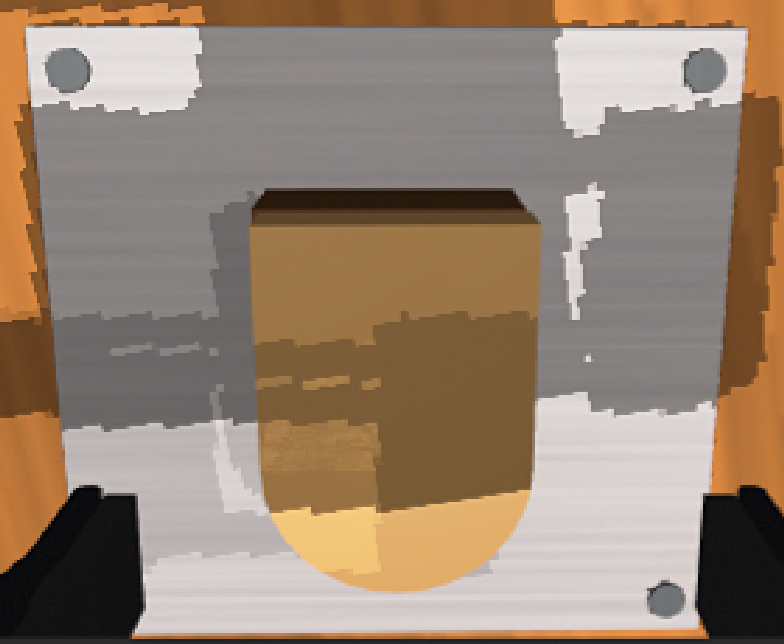

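Flush within about 1 mm. Now to lift B.

```bash
python3 - <<'E'
from h import *
print(totool([.532,-.385,.21]).round(0))
E
```

```text
[-418.   -0.  -57.]
```

Emit:
{"op": "play_rows", "data": {
  "deltas": [
    [[-8,0,-25,0,87],[-30,0,-50,0,87],[-65,0,-57,0,87],[-103,0,-57,0,87],[-142,0,-57,0,87],[-181,0,-57,0,87],[-220,0,-57,0,87],[-258,0,-57,0,87]]
  ]
}}

```text
time: 11.05
eef_pos: [0.5563, -0.2283, 0.2076]
eef_rot: [178.9, 0.3, 81.0]
ft_force: [0.7, -0.2, 0.1]
opening: 0.0872
```

```bash
python3 - <<'E'
from h import *
say();print(totool([.532,-.385,.20]).round(0))
E
```

```text
t 11.05 eef [ 0.5563 -0.2283  0.2076] [178.86   0.27  81.  ] op 0.0872 F [ 0.69 -0.24  0.08] j [-29.9  10.3  94.5   0.2  74.  -20.9]
[-159.    0.    8.]
```

Emit:
{"op": "play_rows", "data": {
  "deltas": [
    [[-38,0,2,0,87],[-77,0,4,0,87],[-115,0,6,0,87],[-145,0,8,0,87],[-159,0,8,0,87],[-159,0,8,0,87],[-159,0,8,0,87]]
  ]
}}

```text
time: 11.63
eef_pos: [0.5311, -0.3852, 0.1992]
eef_rot: [178.9, 0.2, 80.9]
ft_force: [0.2, 1.1, 0.1]
opening: 0.0871
```

```bash
python3 - <<'E'
from h import *
st,im=snap("wrist","w12"); say(st);np.save("st.npy",st,allow_pickle=True)
E
```

```text
t 11.63 eef [ 0.5311 -0.3852  0.1992] [178.94   0.18  80.92] op 0.0871 F [0.21 1.15 0.08] j [-43.   18.1  86.2   0.5  74.8 -34.1]
```

View pics/w12.png

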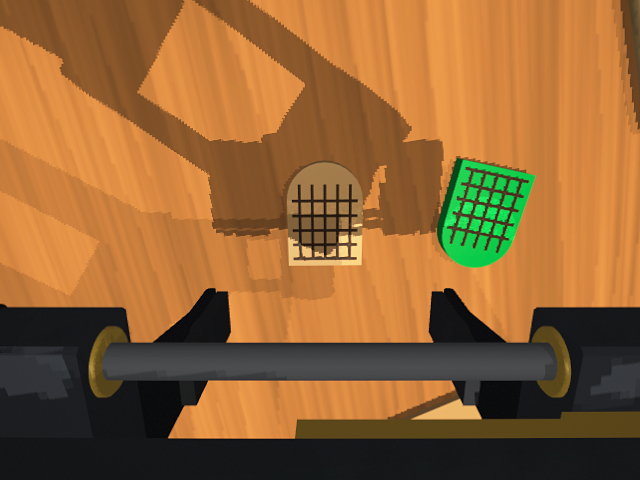

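Lift B has breast corners at (289,265.5) and (362,265) and its tip at (325,162). The green one starts at column 437, which leaves about 34 mm beyond the open finger.

```bash
python3 - <<'E'
from h import *
st=np.load("st.npy",allow_pickle=True).item()
c=p2w("wrist",[(289,265.5),(362,265),(325,162)],.016,st);print(c.round(4))
m=(c[0]+c[1])/2; print("w",np.linalg.norm(c[0]-c[1]),"len",np.linalg.norm(c[2]-m),"yaw",np.degrees(np.arctan2(*(c[2]-m)[[1,0]])), "perp",np.degrees(np.arctan2(*(c[1]-c[0])[[1,0]]))+90)
m[2]=.028; print(totool(m).round(1)); say()
E
```

```text
[[ 0.4957 -0.4151  0.016 ]
 [ 0.5554 -0.4246  0.016 ]
 [ 0.5386 -0.3366  0.016 ]]
w 0.06046013808588109 len 0.08426002573860272 yaw 81.07706041620133 perp 80.9687569820261
[-35.6  -3.7 171.6]
t 11.68 eef [ 0.5316 -0.3843  0.1995] [178.92   0.18  81.  ] op 0.087 F [-0.1   0.66 -0.96] j [-43.   18.   86.2   0.5  74.8 -34.1]
```

Emit:
{"op": "play_rows", "data": {
  "deltas": [
    [[-15,-2,35,0,87],[-30,-4,70,0,87],[-36,-4,105,0,87],[-36,-4,140,0,87],[-36,-4,160,0,87],[-36,-4,168,0,87],[-36,-4,171,0,87],[-36,-4,171,0,87]]
  ]
}}

```text
time: 12.35
eef_pos: [0.5259, -0.4192, 0.029]
eef_rot: [178.9, 0.2, 81.1]
ft_force: [-0.2, -0.7, 0.6]
opening: 0.0867
```

Emit:
{"op": "play_rows", "data": {
  "deltas": [
    [[0,0,0,0,70],[0,0,0,0,60],[0,0,0,0,56],[0,0,0,0,54],[0,0,0,0,54],[0,0,0,0,54]]
  ],
  "force": 3
}}

```text
time: 12.85
eef_pos: [0.5261, -0.4196, 0.0298]
eef_rot: [178.9, 0.2, 81.1]
ft_force: [-0.1, 0.9, 3.4]
opening: 0.06
```

Emit:
{"op": "play_rows", "data": {
  "deltas": [
    [[0,0,-14,0,54],[0,0,-30,0,54],[0,0,-46,0,54],[0,0,-62,0,54],[0,0,-78,0,54],[0,0,-88,0,54],[0,0,-92,0,54],[0,0,-92,0,54]]
  ]
}}

```text
time: 13.52
eef_pos: [0.525, -0.4196, 0.1235]
eef_rot: [178.7, 0.3, 81.1]
ft_force: [0.6, 0.0, -0.7]
opening: 0.06
```

```bash
python3 - <<'E'
from h import *
st,im=snap("wrist","w13"); say(st)
E
```

```text
t 13.52 eef [ 0.525  -0.4196  0.1235] [178.75   0.3   81.08] op 0.06 F [ 0.6   0.01 -0.68] j [-45.6  24.1  86.9   0.5  67.8 -36.9]
```

View pics/w13.png

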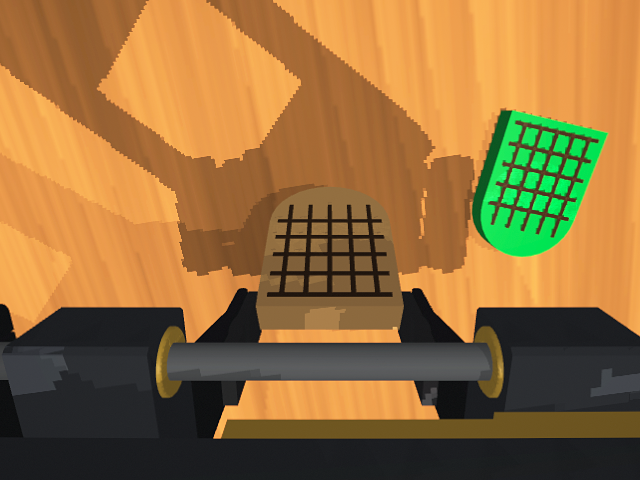

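Same state as lift A before its jerk, tilted at about 45°. I'll repeat the up-and-forward jerk.

Emit:
{"op": "play_rows", "data": {
  "deltas": [
    [[0,0,0,0,54],[29,0,-29,0,54],[50,0,-40,0,54],[60,0,-42,0,54],[62,0,-42,0,54],[62,0,-42,0,54],[62,0,-42,0,54]]
  ]
}}

```text
time: 14.15
eef_pos: [0.5325, -0.3576, 0.1622]
eef_rot: [179.0, 0.2, 81.1]
ft_force: [-0.7, -0.2, -0.3]
opening: 0.0598
```

```bash
python3 - <<'E'
from h import *
st,im=snap("wrist","w14"); say(st)
E
```

```text
t 14.15 eef [ 0.5325 -0.3576  0.1622] [178.95   0.2   81.08] op 0.0598 F [-0.69 -0.22 -0.35] j [-41.1  18.1  90.3   0.4  70.6 -32.3]
```

View pics/w14.png

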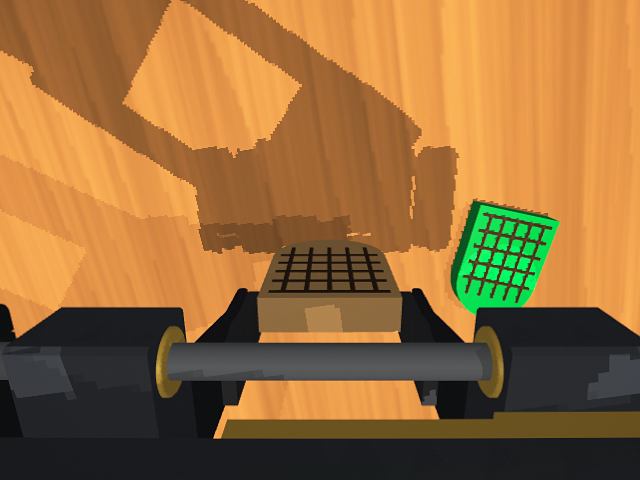

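It's steeper but not yet vertical. One more jerk.

Emit:
{"op": "play_rows", "data": {
  "deltas": [
    [[0,0,0,0,54],[36,0,-20,0,54],[64,0,-28,0,54],[78,0,-30,0,54],[84,0,-30,0,54],[86,0,-30,0,54],[86,0,-30,0,54]]
  ]
}}

```text
time: 14.78
eef_pos: [0.5448, -0.2731, 0.191]
eef_rot: [179.0, 0.2, 81.1]
ft_force: [-1.1, -0.7, -0.9]
opening: 0.0602
```

```bash
python3 - <<'E'
from h import *
st,im=snap("wrist","w15"); say(st)
E
```

```text
t 14.78 eef [ 0.5448 -0.2731  0.191 ] [179.02   0.2   81.07] op 0.0602 F [-1.1  -0.67 -0.92] j [-34.2  12.3  94.    0.2  72.7 -25.3]
```

View pics/w15.png

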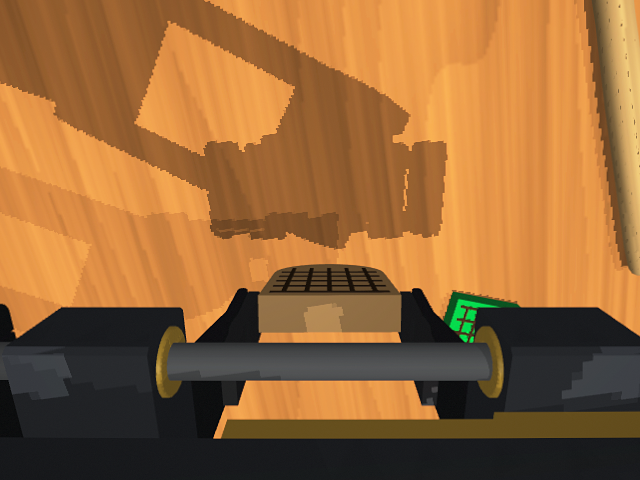

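```bash
python3 - <<'E'
from h import *
st=arm.sense();M=R.from_euler('xyz',st["eef_rot"],degrees=True).as_matrix()
for th in(-30,-20,-10,0,10,20,30):   # + : tip behind
    a=np.radians(th); ux=np.array([-np.sin(a),0,np.cos(a)]); n=np.array([np.cos(a),0,np.sin(a)])
    for e in(3,8):
        pv=np.array([0,0,18.])
        P=[pv-ux*e+8*n, pv+ux*(84-e)+8*n, pv-ux*e-8*n]
        print(th,e,w2p("wrist",[st["eef_pos"]+M@p/1000 for p in P],st)[:,1].round(0))
E
```

```text
-30 3 [316. 184. 336.]
-30 8 [326. 190. 347.]
-20 3 [312. 203. 338.]
-20 8 [321. 208. 348.]
-10 3 [309. 224. 340.]
-10 8 [316. 228. 348.]
0 3 [306. 246. 341.]
0 8 [311. 248. 347.]
10 3 [303. 268. 341.]
10 8 [307. 269. 345.]
20 3 [302. 290. 341.]
20 8 [303. 291. 343.]
30 3 [300. 314. 340.]
30 8 [299. 313. 340.]
```

The tip row at 266 corresponds to about 9° past vertical, so I can lower now.

Emit:
{"op": "play_rows", "data": {
  "deltas": [
    [[0,0,35,0,54],[0,0,62,0,54],[0,0,82,0,54],[0,0,91,0,54],[8,0,95,0,54],[16,0,98,0,54],[26,0,102,0,54],[36,0,106,0,54]]
  ]
}}

```text
time: 15.5
eef_pos: [0.5532, -0.2383, 0.0862]
eef_rot: [178.9, 0.3, 81.0]
ft_force: [-0.3, 0.7, -0.3]
opening: 0.0597
```

Emit:
{"op": "play_rows", "data": {
  "deltas": [
    [[5,0,6,0,54],[10,0,12,0,54],[15,0,20,0,54],[18,0,26,0,54],[20,0,32,0,54],[20,0,32,0,54]]
  ]
}}

```text
time: 16.0
eef_pos: [0.556, -0.2179, 0.0521]
eef_rot: [179.0, 0.2, 81.1]
ft_force: [-0.4, -0.6, 0.1]
opening: 0.0599
```

```bash
python3 - <<'E'
from h import *
st,im=snap("wrist","w16"); say(st)
E
```

```text
t 16.0 eef [ 0.556  -0.2179  0.0521] [179.02   0.21  81.05] op 0.0599 F [-0.42 -0.56  0.11] j [-29.   20.5 100.5   0.2  58.  -20.2]
```

View pics/w16.png

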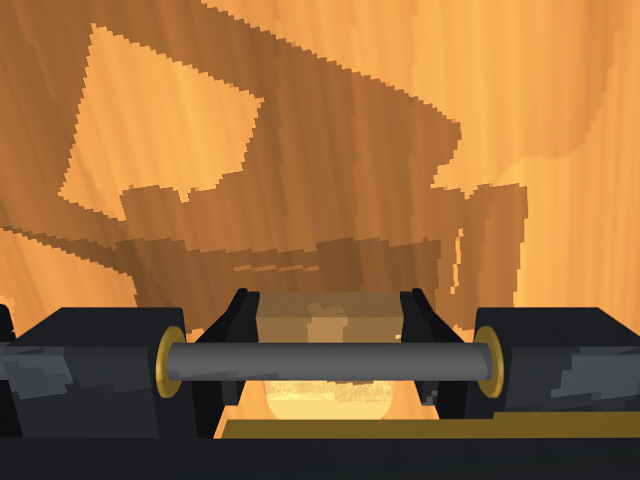

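The smooth face is coming up. I'll lower the last 24 mm, release, rise and look.

Emit:
{"op": "play_rows", "data": {
  "deltas": [
    [[2,0,7,0,54],[3,0,13,0,54],[4,0,18,0,54],[5,0,22,0,54],[5,0,24,0,54],[5,0,24,0,54],[5,0,24,0,54]]
  ]
}}

```text
time: 16.63
eef_pos: [0.5572, -0.2135, 0.0285]
eef_rot: [179.0, 0.2, 81.0]
ft_force: [-0.5, 0.2, -0.6]
opening: 0.0602
```

Emit:
{"op": "play_rows", "data": {
  "deltas": [
    [[0,0,0,0,70],[0,0,0,0,80],[-2,0,-20,0,87],[-15,0,-55,0,87],[-25,0,-90,0,87],[-30,0,-110,0,87],[-30,0,-112,0,87],[-30,0,-112,0,87]]
  ]
}}

```text
time: 17.3
eef_pos: [0.5518, -0.2434, 0.1429]
eef_rot: [178.8, 0.3, 81.0]
ft_force: [0.8, 0.8, -0.0]
opening: 0.0866
```

```bash
python3 - <<'E'
from h import *
st,im=snap("wrist","w17"); say(st);np.save("st.npy",st,allow_pickle=True)
E
```

```text
t 17.3 eef [ 0.5518 -0.2434  0.1429] [178.78   0.31  80.99] op 0.0866 F [ 0.78  0.84 -0.03] j [-31.4  14.2  97.4   0.2  67.2 -22.5]
```

View pics/w17.png

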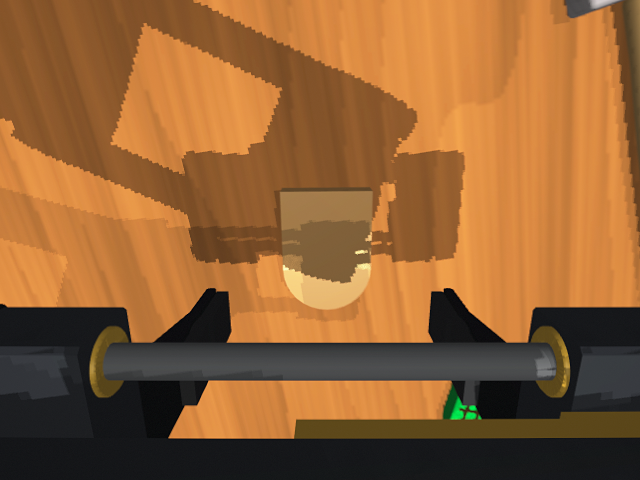

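Lift B is flipped, with breast corners at (280,190.5) and (373,190.5) and its tip at (327,309).

```bash
python3 - <<'E'
from h import *
st=np.load("st.npy",allow_pickle=True).item()
c=p2w("wrist",[(280,190.5),(373,190.5),(327,309)],.016,st);print(c.round(4))
m=(c[0]+c[1])/2; print("w",np.linalg.norm(c[0]-c[1]),"len",np.linalg.norm(c[2]-m),"yaw",np.degrees(np.arctan2(*(c[2]-m)[[1,0]])), "perp",np.degrees(np.arctan2(*(c[1]-c[0])[[1,0]]))-90)
ctr=(m+c[2])/2; ctr[2]=.028; print(totool(ctr).round(1)); say()
E
```

```text
[[ 0.5284 -0.203   0.016 ]
 [ 0.5877 -0.2126  0.016 ]
 [ 0.545  -0.291   0.016 ]]
w 0.06010730050873253 len 0.08416789111178768 yaw -98.90841092244979 perp -99.19342072734949
[-6.300e+00 -1.000e-01  1.127e+02]
t 17.35 eef [ 0.5507 -0.2424  0.1407] [178.98   0.22  81.01] op 0.0869 F [ 0.1   0.17 -0.49] j [-31.4  14.3  97.5   0.2  67.2 -22.5]
```

Emit:
{"op": "play_rows", "data": {
  "deltas": [
    [[-2,0,30,0,87],[-4,0,60,0,87],[-4,0,90,0,87],[-4,0,106,0,87],[-4,0,112,0,87],[-4,0,113,0,87],[-4,0,113,0,70],[-4,0,113,0,60]]
  ]
}}

```text
time: 18.02
eef_pos: [0.5495, -0.2453, 0.0259]
eef_rot: [179.3, 0.1, 81.1]
ft_force: [-3.5, 0.6, 4.0]
opening: 0.0814
```

Emit:
{"op": "play_rows", "data": {
  "deltas": [
    [[0,0,0,0,54],[0,0,0,0,54],[0,0,0,0,54],[0,0,-15,0,54],[0,0,-45,0,54],[0,0,-80,0,54],[0,0,-110,0,54],[0,0,-120,0,54]]
  ],
  "force": 20
}}

```text
time: 18.68
eef_pos: [0.5497, -0.2452, 0.1493]
eef_rot: [179.1, 0.2, 81.1]
ft_force: [2.4, -0.8, -0.6]
opening: 0.0595
```

```bash
python3 - <<'E'
from h import *
say(); print(totool([.5955,.022,.15]).round(0))
E
```

```text
t 18.68 eef [ 0.5497 -0.2452  0.1493] [179.11   0.18  81.08] op 0.0595 F [ 2.41 -0.76 -0.55] j [-31.6  13.8  97.    0.2  68.3 -22.8]
[271.   4.  -1.]
```

Emit:
{"op": "play_rows", "data": {
  "deltas": [
    [[20,0,0,0,54],[57,1,0,0,54],[96,2,0,0,54],[135,2,0,0,54],[175,3,0,0,54],[212,4,0,0,54],[245,4,0,0,54],[262,4,0,0,54]]
  ]
}}

```text
time: 19.35
eef_pos: [0.5927, 0.0173, 0.1457]
eef_rot: [179.4, 0.1, 81.2]
ft_force: [-0.4, -0.1, -0.8]
opening: 0.0597
```

```bash
python3 - <<'E'
from h import *
say(); print(totool([.5955,.025,.095]).round(1))
E
```

```text
t 19.35 eef [0.5927 0.0173 0.1457] [1.7935e+02 1.1000e-01 8.1240e+01] op 0.0597 F [-0.43 -0.07 -0.76] j [-5.9 13.1 98.3 -0.2 68.   3. ]
[ 8.1  1.  50.7]
```

Emit:
{"op": "play_rows", "data": {
  "deltas": [
    [[5,1,15,0,54],[8,1,30,0,54],[8,1,42,0,54],[8,1,48,0,54],[8,1,50,0,54],[8,1,50,0,54],[8,1,50,0,54]]
  ]
}}

```text
time: 19.93
eef_pos: [0.5958, 0.0243, 0.096]
eef_rot: [179.3, 0.1, 81.2]
ft_force: [-1.5, -0.7, -0.3]
opening: 0.0598
```

```bash
python3 - <<'E'
from h import *
st,im=snap("wrist","w18",(150,100,510,440),2); say(st);np.save("st.npy",st,allow_pickle=True)
E
```

```text
t 19.93 eef [0.5958 0.0243 0.096 ] [1.7933e+02 1.1000e-01 8.1190e+01] op 0.0598 F [-1.48 -0.7  -0.29] j [-5.2 17.  99.4 -0.2 62.9  3.7]
```

View pics/w18.png

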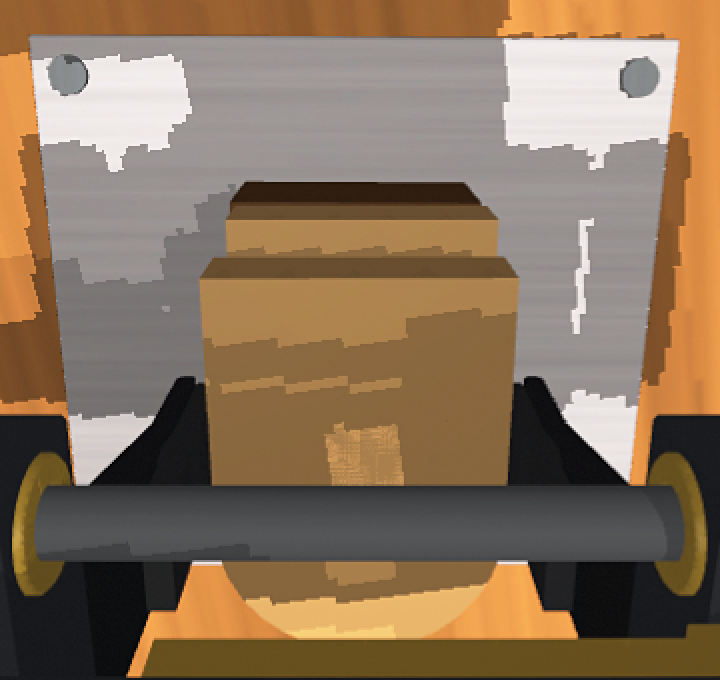

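Lift A's breast edge is at full-image (263,210)–(399,210). Held lift B's is at (250.5,239.3)–(409,239).

```bash
python3 - <<'E'
from h import *
st=np.load("st.npy",allow_pickle=True).item()
for q in p2w("wrist",[(263.2,210),(399,210)],.056,st): print(totool(q,st).round(1))
for h in(.0095,.012):
  for q in p2w("wrist",[(250.5,239.3),(409,239)],st["eef_pos"][2]-h,st): print(h,totool(q,st).round(1))
print(totool([.5955,.025,.056],st))
E
```

```text
[ 42.4 -29.5  39.6]
[42.3 30.3 40.3]
0.0095 [ 37.8 -29.7   9.1]
0.0095 [37.7 29.3  9.8]
0.012 [ 37.1 -30.2  11.6]
0.012 [37.  29.8 12.3]
[ 0.71354584 -0.83665719 39.98948186]
```

Emit:
{"op": "play_rows", "data": {
  "deltas": [
    [[3,0,3,0,54],[5,0,6,0,54],[5,0,9,0,54],[5,0,11,0,54],[5,0,12,0,54],[5,0,12,0,54]]
  ]
}}

```text
time: 20.48
eef_pos: [0.5966, 0.0293, 0.084]
eef_rot: [179.3, 0.1, 81.2]
ft_force: [0.3, -0.6, 0.0]
opening: 0.0596
```

```bash
python3 - <<'E'
from h import *
st,im=snap("wrist","w19",(150,100,510,440),2); say(st);np.save("st.npy",st,allow_pickle=True)
E
```

```text
t 20.48 eef [0.5966 0.0293 0.084 ] [1.7933e+02 1.1000e-01 8.1200e+01] op 0.0596 F [ 0.27 -0.64  0.02] j [-4.7 18.1 99.6 -0.2 61.7  4.2]
```

View pics/w19.png

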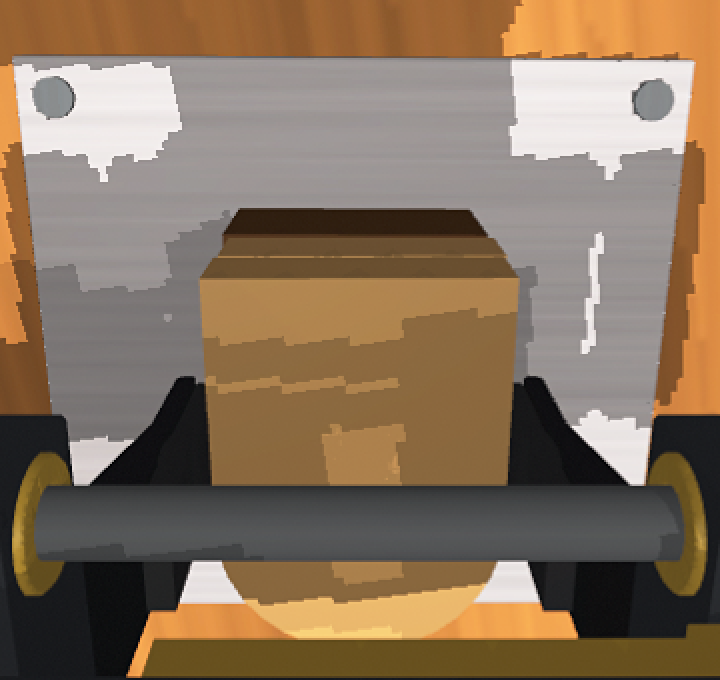

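Their breast walls line up. Release and rise.

Emit:
{"op": "play_rows", "data": {
  "deltas": [
    [[0,0,0,0,63],[0,0,0,0,70],[0,0,0,0,80],[0,0,0,0,87],[0,0,-15,0,87],[0,0,-45,0,87],[0,0,-70,0,87],[0,0,-75,0,87]]
  ]
}}

```text
time: 21.2
eef_pos: [0.5988, 0.0294, 0.1646]
eef_rot: [178.9, 0.1, 81.2]
ft_force: [1.4, 0.2, 0.3]
opening: 0.0867
```

Emit:
{"op": "play_rows", "data": {
  "deltas": [
    [[0,0,-15,0,87],[0,0,-30,0,87],[0,0,-30,0,87],[0,0,-30,0,87],[0,0,-30,0,87]]
  ]
}}

```text
time: 21.62
eef_pos: [0.5976, 0.0295, 0.1932]
eef_rot: [179.0, 0.1, 81.2]
ft_force: [-0.7, -0.0, -0.3]
opening: 0.0871
```

```bash
python3 - <<'E'
from h import *
st,im=snap("wrist","w20",(180,100,460,345),2.7); say(st);np.save("st.npy",st,allow_pickle=True)
snap("top","t20",(130,180,350,330),3.6); snap("side","s20",(240,240,400,460),2.7)
E
```

```text
t 21.62 eef [0.5976 0.0295 0.1932] [1.7895e+02 8.0000e-02 8.1200e+01] op 0.0871 F [-0.73 -0.01 -0.29] j [-4.6 10.7 95.6 -0.2 72.6  4.2]
```

View pics/w20.png

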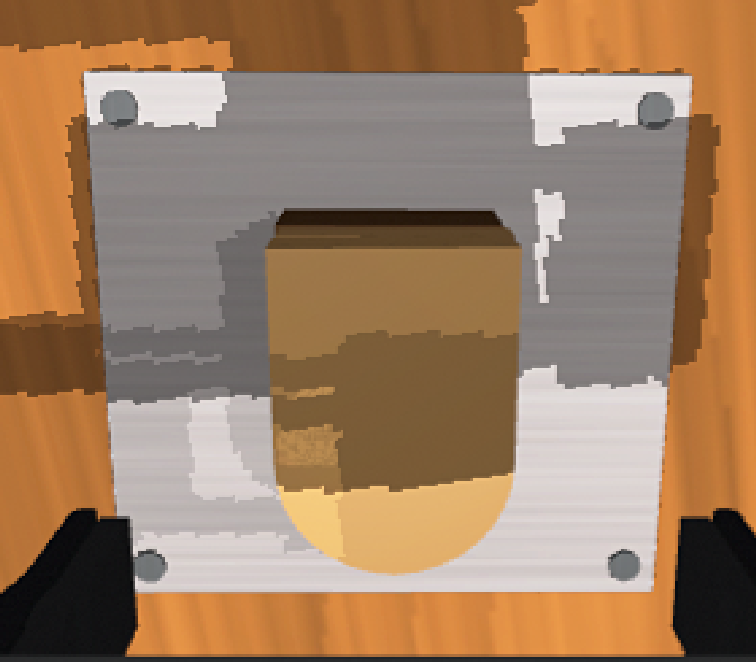

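View pics/t20.png

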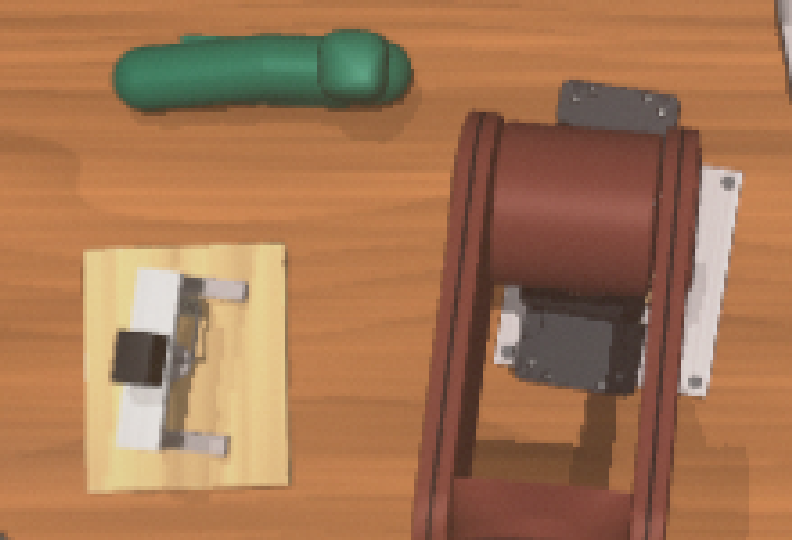

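View pics/s20.png

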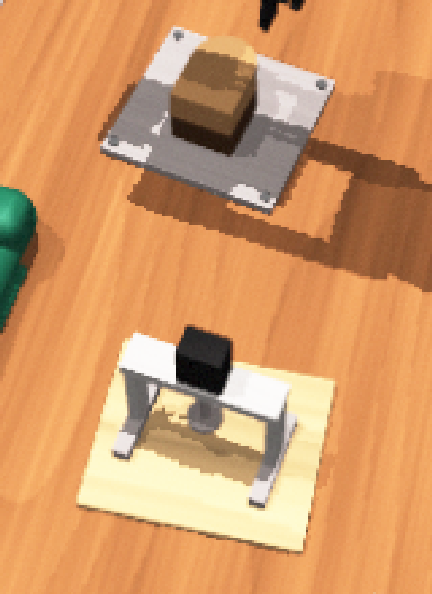

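The stack is flush on the base. I'll check the numbers, then move over to the gauge, which still stands on its board.

```bash
python3 - <<'E'
from h import *
st=np.load("st.npy",allow_pickle=True).item()
c=p2w("wrist",[(278.5,191.8),(373,191.5),(326.3,312.6)],.072,st);print(c.round(4),(c[:2].mean(0)/2+c[2]/2).round(4))
p=p2w("wrist",[(211.3,126.7),(436,127.2)],.01,st);print(p[:2].mean(0)-.08*np.array([np.cos(np.radians(81)),np.sin(np.radians(81)),0]))
print(totool([.528,.345,.27]).round(0))
E
```

```text
[[ 0.5732  0.0705  0.072 ]
 [ 0.6324  0.0614  0.072 ]
 [ 0.5901 -0.0174  0.072 ]] [0.5964 0.0243 0.072 ]
[0.59570452 0.02508819 0.01      ]
[ 301. -115.  -80.]
```

Emit:
{"op": "play_rows", "data": {
  "deltas": [
    [[5,-2,-30,0,87],[25,-9,-60,0,87],[60,-23,-80,-1,87],[97,-37,-80,-2,87],[134,-51,-80,-3,87],[171,-65,-80,-3,87],[208,-79,-80,-3,87],[240,-92,-80,-3,87]]
  ]
}}

```text
time: 22.43
eef_pos: [0.5407, 0.2833, 0.2699]
eef_rot: [179.1, 0.1, 84.2]
ft_force: [0.7, -0.4, -0.3]
opening: 0.0869
```

```bash
python3 - <<'E'
from h import *
say(); print(totool([.528,.335,.27]).round(0))
E
```

```text
t 22.43 eef [0.5407 0.2833 0.2699] [1.7909e+02 1.5000e-01 8.4230e+01] op 0.0869 F [ 0.72 -0.45 -0.28] j [20.5  9.3 88.8 -0.5 81.1 26.4]
[ 50. -18.  -1.]
```

Emit:
{"op": "play_rows", "data": {
  "deltas": [
    [[25,-9,0,0,87],[42,-15,0,0,87],[50,-18,0,0,87],[50,-18,0,0,87],[50,-18,0,0,87]]
  ]
}}

```text
time: 22.85
eef_pos: [0.5277, 0.3343, 0.2687]
eef_rot: [179.1, 0.2, 84.3]
ft_force: [-0.6, -0.3, -0.6]
opening: 0.0871
```

```bash
python3 - <<'E'
from h import *
st,im=snap("wrist","w21"); say(st);np.save("st.npy",st,allow_pickle=True)
E
```

```text
t 22.85 eef [0.5277 0.3343 0.2687] [179.13   0.22  84.25] op 0.0871 F [-0.57 -0.27 -0.55] j [25.5 11.4 86.6 -0.6 81.4 31.3]
```

View pics/w21.png

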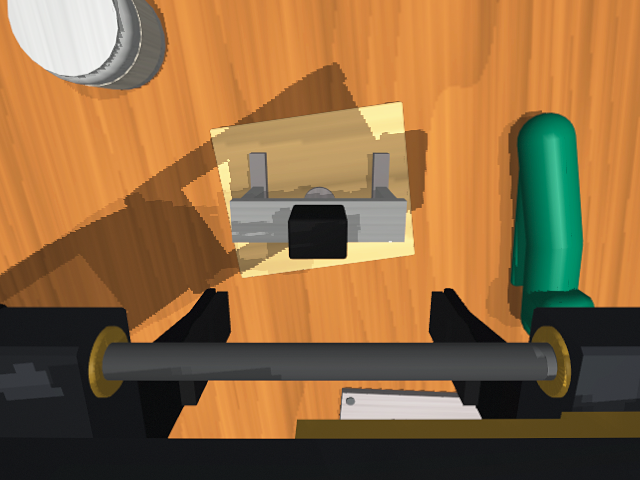

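```bash
python3 - <<'E'
from h import *
im=cv2.imread("pics/w21_raw.png"); save(im,"w21c",(200,90,430,285),3.4)
E
```

```text
(no output)
```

View pics/w21c.png

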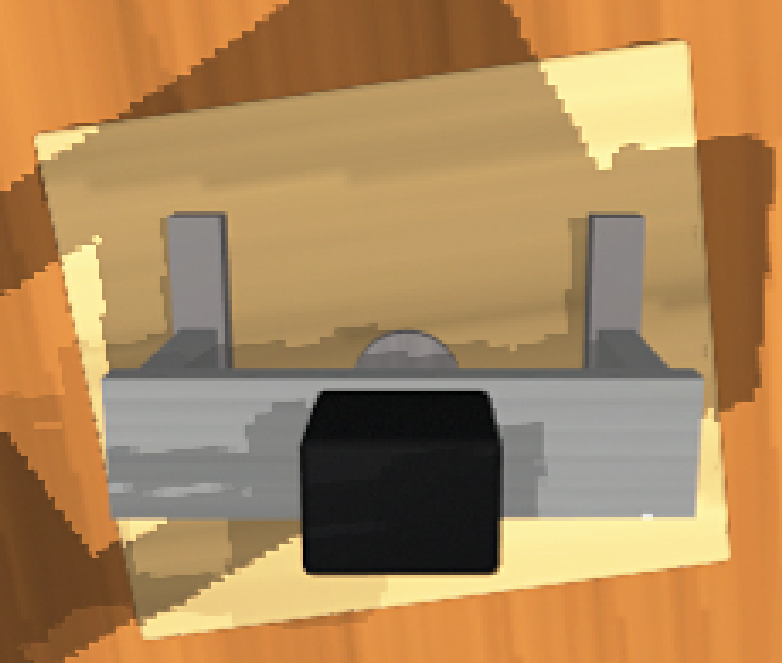

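Handle top-face corners are at (288.5,219.7), (347,218.8), (346.2,258.5) and (290,259.1).

```bash
python3 - <<'E'
from h import *
st=np.load("st.npy",allow_pickle=True).item()
c=p2w("wrist",[(288.5,219.7),(347,218.8),(346.2,258.5),(290,259.1)],.167,st);print(c.round(4),c.mean(0),np.linalg.norm(c[0]-c[1]),np.linalg.norm(c[1]-c[2]))
b=p2w("wrist",np.array([(35,135),(688,42),(728,560),(145,637)])/3.4+[200,90],.01,st);print(b.round(4),"board",b.mean(0))
r=p2w("wrist",np.array([(168,215),(227,215),(589,216),(644,216)])/3.4+[200,90],.024,st);print(r.round(4),np.degrees(np.arctan2(*(r[3]-r[0])[[1,0]])))
t=c.mean(0);t[2]=.153;print(totool(t).round(1))
E
```

```text
[[0.507  0.3596 0.167 ]
 [0.5418 0.3566 0.167 ]
 [0.5391 0.3317 0.167 ]
 [0.5047 0.3349 0.167 ]] [0.52317285 0.34569969 0.167     ] 0.03490247610635879 0.0250480443425546
[[0.4288 0.4158 0.01  ]
 [0.6073 0.4221 0.01  ]
 [0.6122 0.2739 0.01  ]
 [0.435  0.2679 0.01  ]] board [0.52082513 0.34491581 0.01      ]
[[0.464  0.3919 0.024 ]
 [0.4796 0.3903 0.024 ]
 [0.576  0.3802 0.024 ]
 [0.5908 0.3787 0.024 ]] -5.918772415536957
[ 11.8  -7.9 115.8]
```

Emit:
{"op": "play_rows", "data": {
  "deltas": [
    [[6,-4,20,0,80],[12,-8,45,0,70],[12,-8,75,0,70],[12,-8,98,0,70],[12,-8,110,0,70],[12,-8,115,0,70],[12,-8,115,0,70],[12,-8,115,0,70]]
  ]
}}

```text
time: 23.57
eef_pos: [0.5242, 0.3457, 0.1552]
eef_rot: [179.0, 0.2, 84.1]
ft_force: [-0.4, -0.3, 0.1]
opening: 0.0698
```

```bash
python3 - <<'E'
from h import *
st,im=snap("wrist","w22"); say(st);np.save("st.npy",st,allow_pickle=True)
E
```

```text
t 23.57 eef [0.5242 0.3457 0.1552] [1.7902e+02 1.5000e-01 8.4140e+01] op 0.0698 F [-0.45 -0.29  0.14] j [26.5 17.  92.5 -0.7 69.8 32.6]
```

View pics/w22.png

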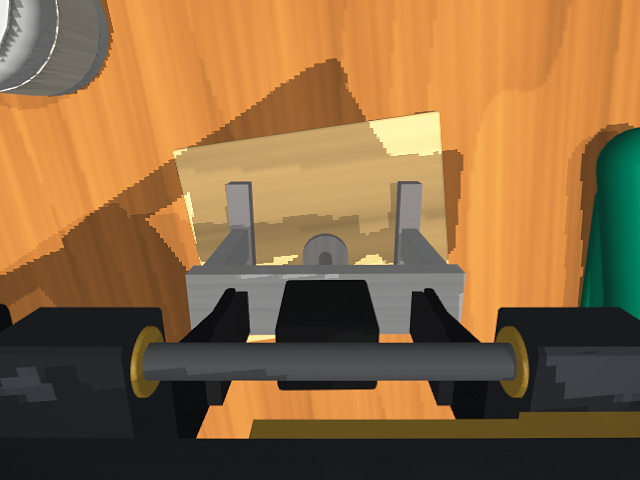

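The handle is centred between the fingers (columns 278–378, fingers at 240 and 418). Grip and lift.

Emit:
{"op": "play_rows", "data": {
  "deltas": [
    [[0,0,0,0,50],[0,0,0,0,35],[0,0,0,0,28],[0,0,0,0,28],[0,0,0,0,28],[0,0,-8,0,28],[0,0,-16,0,28],[0,0,-20,0,28]]
  ],
  "force": 45
}}

```text
time: 24.28
eef_pos: [0.5239, 0.3462, 0.1765]
eef_rot: [179.0, 0.1, 84.2]
ft_force: [-0.4, 0.2, -4.5]
opening: 0.0353
```

Emit:
{"op": "play_rows", "data": {
  "deltas": [
    [[0,0,-20,0,28],[0,0,-40,0,28],[0,0,-60,0,28],[0,0,-75,0,28],[0,0,-82,0,28],[0,0,-82,0,28],[0,0,-82,0,28]]
  ]
}}

```text
time: 24.87
eef_pos: [0.5223, 0.3464, 0.258]
eef_rot: [179.0, 0.1, 84.2]
ft_force: [0.4, 0.5, -5.9]
opening: 0.0357
```

```bash
python3 - <<'E'
from h import *
st,im=snap("wrist","w23"); say(st);np.save("st.npy",st,allow_pickle=True)
E
```

```text
t 24.87 eef [0.5223 0.3464 0.258 ] [1.790e+02 1.400e-01 8.416e+01] op 0.0357 F [ 0.39  0.47 -5.9 ] j [26.7 12.  87.1 -0.7 80.1 32.6]
```

View pics/w23.png

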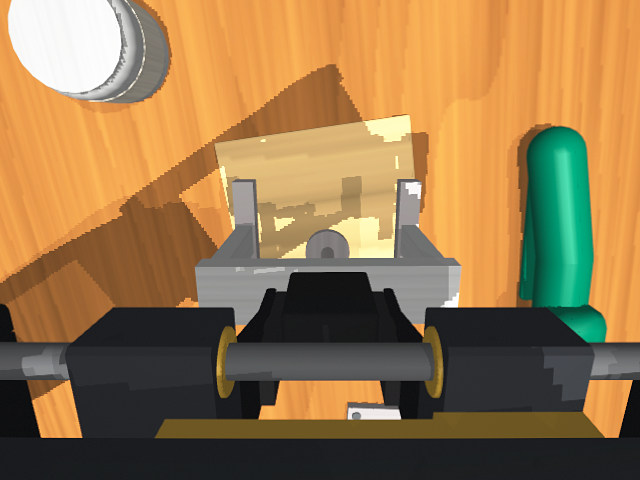

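The gauge is held, with its runners about 0.11 m above the bench. Carrying it to the jig.

```bash
python3 - <<'E'
from h import *
print(totool([.5957,.025,.255]).round(0))
E
```

```text
[-312.  106.    5.]
```

Emit:
{"op": "play_rows", "data": {
  "deltas": [
    [[-12,4,0,0,28],[-40,13,0,0,28],[-75,25,0,1,28],[-110,37,0,2,28],[-145,49,0,3,28],[-180,61,0,3,28],[-215,73,2,3,28],[-245,83,2,3,28]]
  ]
}}

```text
time: 25.58
eef_pos: [0.5787, 0.0907, 0.2551]
eef_rot: [179.2, 0.2, 81.1]
ft_force: [1.1, 0.7, -5.3]
opening: 0.0355
```

```bash
python3 - <<'E'
from h import *
say(); print(totool([.5957,.025,.255]).round(0))
E
```

```text
t 25.58 eef [0.5787 0.0907 0.2551] [179.23   0.24  81.11] op 0.0355 F [ 1.08  0.66 -5.31] j [ 1.4  6.5 93.5 -0.4 79.2 10.4]
[-62.  27.   1.]
```

Emit:
{"op": "play_rows", "data": {
  "deltas": [
    [[-25,11,0,0,28],[-45,20,0,0,28],[-58,25,0,0,28],[-62,27,0,0,28],[-62,27,0,0,28],[-62,27,0,0,28]]
  ]
}}

```text
time: 26.08
eef_pos: [0.5954, 0.0261, 0.2552]
eef_rot: [179.3, 0.2, 81.1]
ft_force: [0.2, 1.1, -5.6]
opening: 0.0359
```

```bash
python3 - <<'E'
from h import *
st,im=snap("wrist","w24"); say(st);np.save("st.npy",st,allow_pickle=True)
st,im=snap("side","s24",(220,190,440,380),3.2); print(totool([.5957,.025,.255]).round(1))
E
```

```text
t 26.08 eef [0.5954 0.0261 0.2552] [179.3    0.19  81.12] op 0.0359 F [ 0.18  1.08 -5.57] j [-4.9  7.9 92.  -0.2 79.4  4. ]
[-1.7  0.5  0.5]
```

View pics/w24.png

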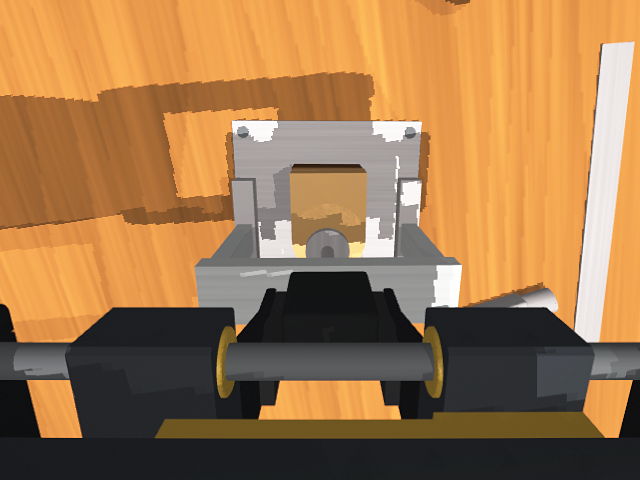

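View pics/s24.png

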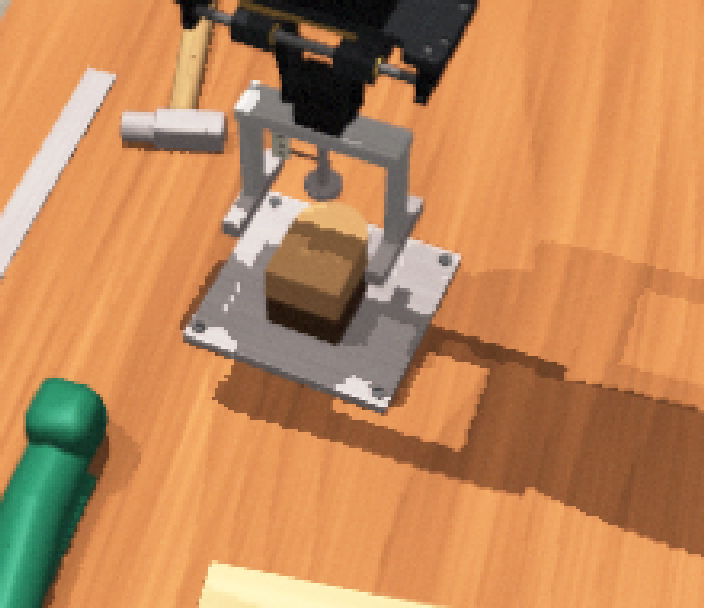

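```bash
python3 - <<'E'
from h import *
st=np.load("st.npy",allow_pickle=True).item()
for q in p2w("wrist",[(232.5,180.5),(256,179.5),(397.5,179.5),(421,179.5)],.255-.1552+.01+.014,st): print(totool(q,st).round(1), q.round(4))
for q in p2w("wrist",[(290.5,173),(366.5,173)],.072,st): print("stack",totool(q,st).round(1), q.round(4))
E
```

```text
[ 42.7 -63.5 130.5] [0.5408 0.0774 0.1238]
[ 43.4 -48.1 130.7] [0.556  0.0757 0.1238]
[ 43.2  44.2 131.8] [0.6473 0.0613 0.1238]
[ 43.2  59.6 132. ] [0.6625 0.0589 0.1238]
stack [ 41.3 -30.4 182.7] [0.5738 0.0706 0.072 ]
stack [ 41.2  28.5 183.4] [0.632  0.0614 0.072 ]
```

The gauge sits about 4 mm ahead of the stack centre in tool x, so I'll correct by -3/+1 and descend.

Emit:
{"op": "play_rows", "data": {
  "deltas": [
    [[-3,1,10,0,28],[-3,1,25,0,28],[-3,1,45,0,28],[-3,1,65,0,28],[-3,1,80,0,28],[-3,1,90,0,28],[-3,1,94,0,28],[-3,1,94,0,28]]
  ]
}}

```text
time: 26.85
eef_pos: [0.5962, 0.0247, 0.1637]
eef_rot: [179.4, 0.2, 81.3]
ft_force: [-10.3, 3.4, 11.4]
opening: 0.0358
```

Emit:
{"op": "play_rows", "data": {
  "deltas": [
    [[0,0,1,0,28],[0,0,2,0,28],[0,0,3,0,28],[0,0,3,0,28],[0,0,3,0,28]]
  ]
}}

```text
time: 27.27
eef_pos: [0.5968, 0.0256, 0.1637]
eef_rot: [179.3, 0.1, 81.4]
ft_force: [-5.6, 1.9, 13.5]
opening: 0.0361
```

```bash
python3 - <<'E'
from h import *
st,im=snap("wrist","w25"); say(st);np.save("st.npy",st,allow_pickle=True)
st,im=snap("side","s25",(220,190,440,380),3.2); print(totool([.5957,.025,.155]).round(1)); say()
E
```

```text
t 27.27 eef [0.5968 0.0256 0.1637] [1.7932e+02 1.1000e-01 8.1350e+01] op 0.0361 F [-5.62  1.95 13.48] j [-5.  12.6 96.9 -0.2 69.9  3.7]
[-0.8 -1.1  8.7]
t 27.37 eef [0.5968 0.0256 0.1637] [1.7932e+02 1.1000e-01 8.1350e+01] op 0.0356 F [-6.68  1.69 13.61] j [-5.  12.6 96.9 -0.2 69.9  3.7]
```

View pics/w25.png

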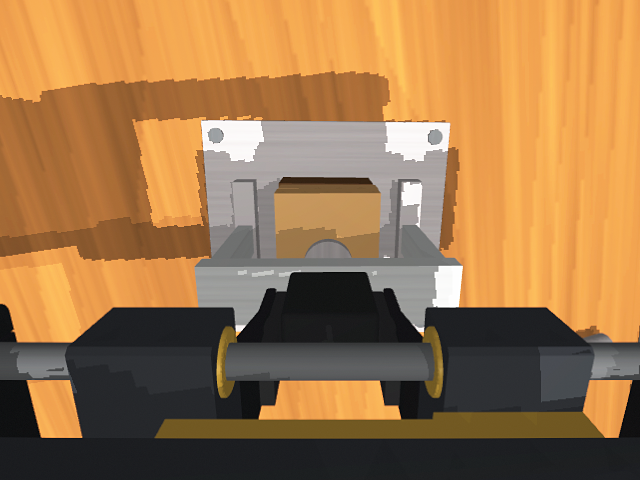

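View pics/s25.png

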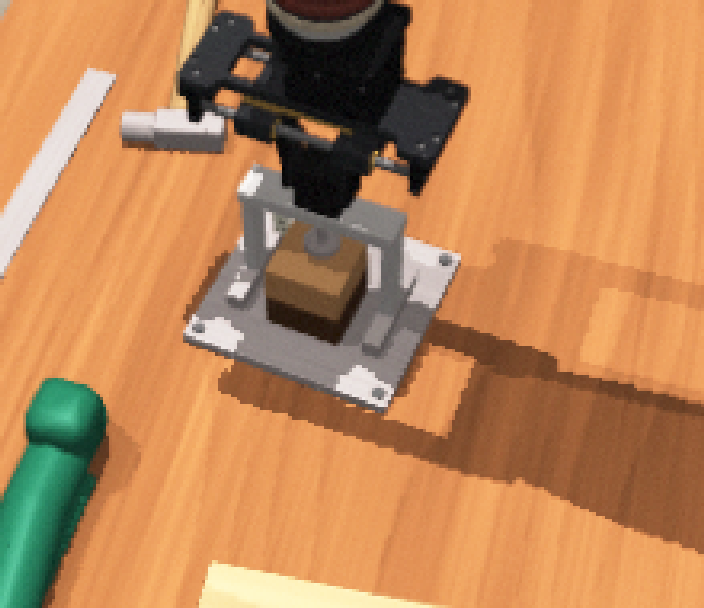

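Contact came at TCP z .1637, 8 mm early. The wrist pictures explain it: the bridge was 277 px wide before the lift and 265 px after, so the gauge slid about 8 mm down in the grip. The runners should therefore be on the plate now. I'll release and rise.

Emit:
{"op": "play_rows", "data": {
  "deltas": [
    [[0,0,0,0,40],[0,0,0,0,50],[0,0,0,0,60],[0,0,0,0,66],[0,0,-15,0,70],[0,0,-40,0,70],[0,0,-60,0,70],[0,0,-60,0,70]]
  ]
}}

```text
time: 28.03
eef_pos: [0.5988, 0.0256, 0.2286]
eef_rot: [178.9, 0.1, 81.4]
ft_force: [1.3, -0.4, 1.3]
opening: 0.0692
```

```bash
python3 - <<'E'
from h import *
st,im=snap("wrist","w26"); say(st);np.save("st.npy",st,allow_pickle=True)
st,im=snap("side","s26",(220,190,440,380),3.2)
E
```

```text
t 28.03 eef [0.5988 0.0256 0.2286] [1.7887e+02 8.0000e-02 8.1350e+01] op 0.0692 F [ 1.35 -0.42  1.31] j [-5.   9.1 93.6 -0.2 76.2  3.7]
```

View pics/w26.png

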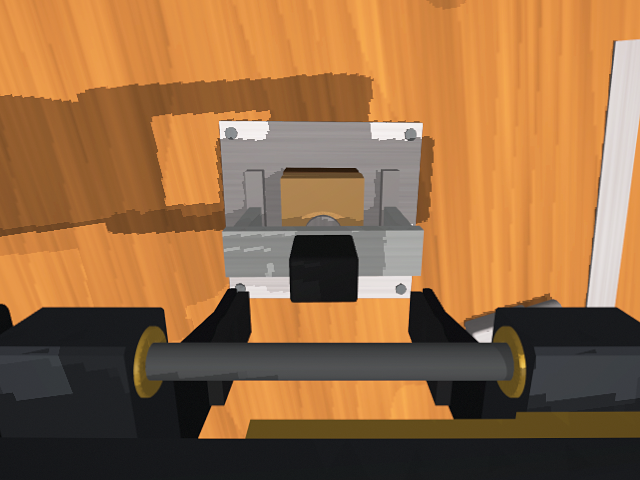

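View pics/s26.png

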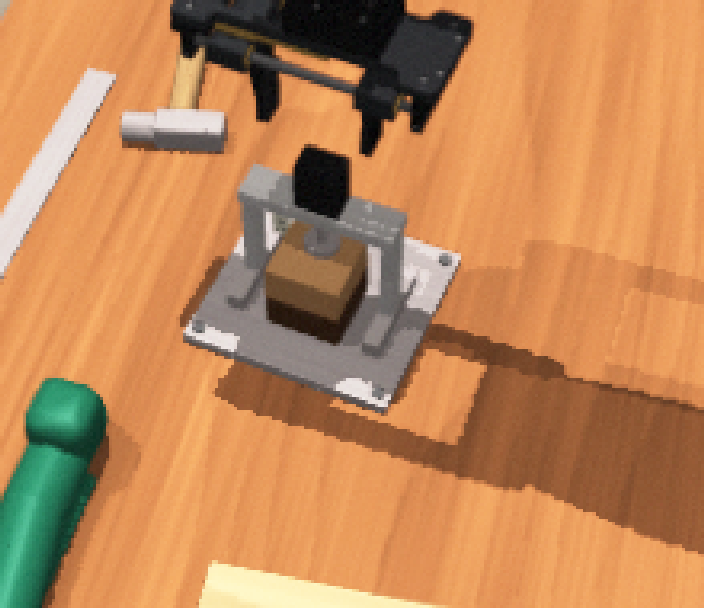

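The gauge stands over the stack with its foot down on it. I'll verify position and uprightness, then hold for a moment.

```bash
python3 - <<'E'
from h import *
im=cv2.imread("pics/w26_raw.png"); save(im,"w26c",(210,110,440,310),3.4)
E
```

```text
(no output)
```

View pics/w26c.png

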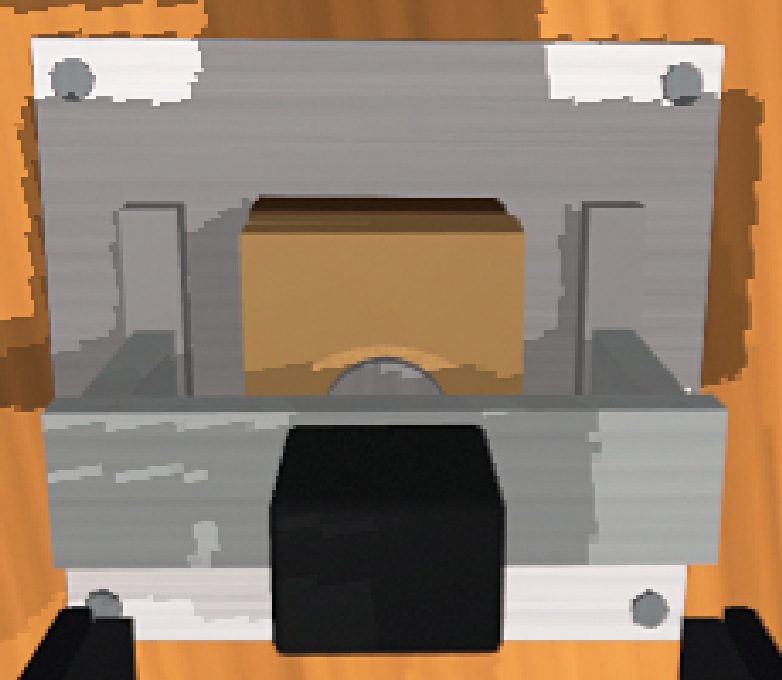

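Emit:
{"op": "play_rows", "data": {
  "deltas": [
    [[0,0,-20,0,87],[0,0,-40,0,87],[0,0,-40,0,87],[0,0,-40,0,87],[0,0,-40,0,87],[0,0,-40,0,87]]
  ]
}}

```text
time: 28.63
eef_pos: [0.5953, 0.0259, 0.2621]
eef_rot: [179.4, 0.1, 81.3]
ft_force: [0.5, -0.2, -0.7]
opening: 0.0864
```

```bash
python3 - <<'E'
from h import *
st=np.load("st.npy",allow_pickle=True).item()
f=lambda l:np.array(l)/3.4+[210,110]
c=p2w("wrist",f([(270,505),(505,503),(502,650),(276,653)]),.167,st);print("handle",c.mean(0).round(4),np.linalg.norm(c[0]-c[1]),np.linalg.norm(c[1]-c[2]))
r=p2w("wrist",f([(121,207),(181,207),(587,207),(644,207)]),.024,st);print(r.round(4),"ctr",(r.mean(0)-.04*np.array([np.cos(np.radians(81.3)),np.sin(np.radians(81.3)),0])).round(4))
for q in (c.mean(0),r.mean(0)): print(totool(q,st).round(1))
s=p2w("wrist",f([(241,233),(525,233)]),.072,st);print("stack breast",s.round(4),s.mean(0)-.042*np.array([np.cos(np.radians(81.1)),np.sin(np.radians(81.1)),0]))
st,im=snap("wrist","w27");say(st);np.save("st.npy",st,allow_pickle=True)
E
```

```text
handle [0.5971 0.0264 0.167 ] 0.0353299368674241 0.024139974676595097
[[0.5404 0.0752 0.024 ]
 [0.5547 0.073  0.024 ]
 [0.6521 0.058  0.024 ]
 [0.6658 0.0558 0.024 ]] ctr [0.5972 0.0259 0.024 ]
[ 0.6 -3.  61.5]
[ 40.4  -5.6 204.4]
stack breast [[0.5734 0.0703 0.072 ]
 [0.6323 0.0612 0.072 ]] [0.59637714 0.02425816 0.072     ]
t 28.63 eef [0.5953 0.0259 0.2621] [1.7939e+02 1.1000e-01 8.1350e+01] op 0.0864 F [ 0.51 -0.2  -0.66] j [-5.   7.7 91.5 -0.2 80.2  3.7]
```

View pics/w27.png

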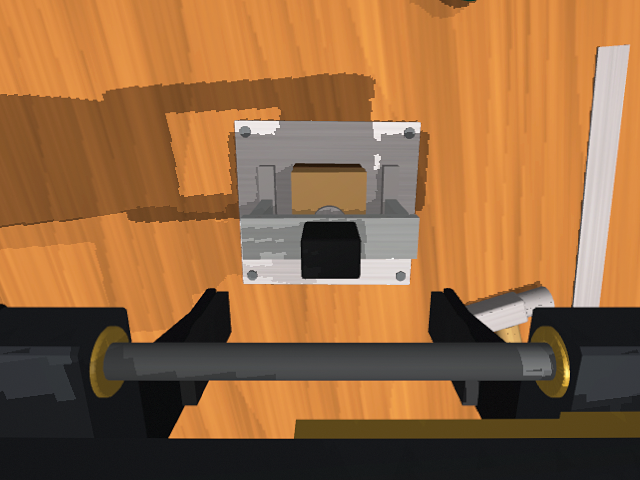

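The gauge is within about 2 mm of the stack centre and upright (handle over runner centre within 1 mm). It has stood free for about 0.9 s. Now I'll grip it again, deeper and harder this time.

```bash
python3 - <<'E'
from h import *
print(totool([.5971,.0262,.151]).round(1))
E
```

```text
[  0.7   0.4 111.3]
```

Emit:
{"op": "play_rows", "data": {
  "deltas": [
    [[1,0,20,0,80],[1,0,45,0,70],[1,0,75,0,70],[1,0,96,0,70],[1,0,107,0,70],[1,0,111,0,70],[1,0,111,0,70],[1,0,111,0,70]]
  ]
}}

```text
time: 29.35
eef_pos: [0.5974, 0.0265, 0.1523]
eef_rot: [179.3, 0.1, 81.3]
ft_force: [0.7, 0.1, 1.3]
opening: 0.0704
```

```bash
python3 - <<'E'
from h import *
st,im=snap("wrist","w28"); say(st)
E
```

```text
t 29.35 eef [0.5974 0.0265 0.1523] [1.7929e+02 1.1000e-01 8.1350e+01] op 0.0704 F [0.68 0.05 1.27] j [-4.9 13.3 97.3 -0.2 68.7  3.8]
```

View pics/w28.png

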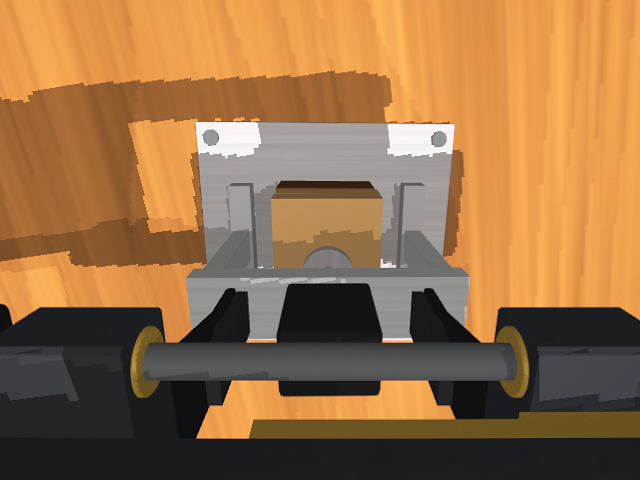

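Emit:
{"op": "play_rows", "data": {
  "deltas": [
    [[0,0,0,0,50],[0,0,0,0,35],[0,0,0,0,28],[0,0,0,0,28],[0,0,0,0,28],[0,0,0,0,28],[0,0,-4,0,28],[0,0,-8,0,28]]
  ],
  "force": 60
}}

```text
time: 30.07
eef_pos: [0.5968, 0.0265, 0.16]
eef_rot: [179.4, 0.1, 81.3]
ft_force: [0.2, 0.2, -4.1]
opening: 0.0355
```

Emit:
{"op": "play_rows", "data": {
  "deltas": [
    [[0,0,-15,0,28],[0,0,-35,0,28],[0,0,-58,0,28],[0,0,-80,0,28],[0,0,-94,0,28],[0,0,-98,0,28],[0,0,-98,0,28]]
  ]
}}

```text
time: 30.65
eef_pos: [0.5962, 0.0269, 0.259]
eef_rot: [179.3, 0.1, 81.3]
ft_force: [-0.4, 0.9, -5.0]
opening: 0.0357
```

```bash
python3 - <<'E'
from h import *
st,im=snap("wrist","w29"); say(st);np.save("st.npy",st,allow_pickle=True)
print(totool([.5215,.345,.258]).round(0))
E
```

```text
t 30.65 eef [0.5962 0.0269 0.259 ] [1.7926e+02 1.1000e-01 8.1350e+01] op 0.0357 F [-0.37  0.93 -5.02] j [-4.9  7.8 91.7 -0.2 79.8  3.8]
[ 303. -121.   -2.]
```

View pics/w29.png

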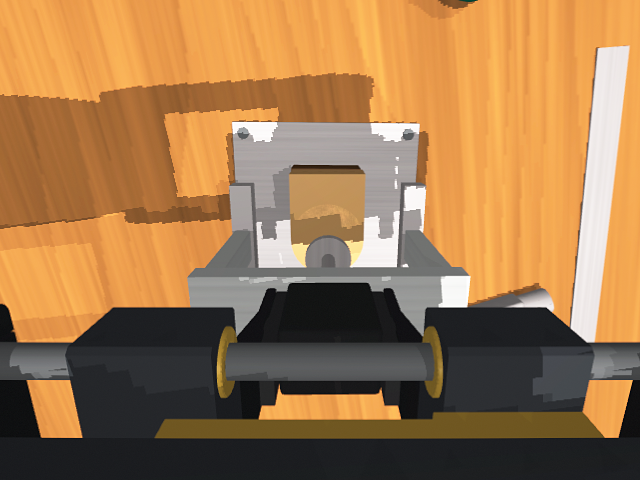

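No slip this time: the bridge is still at row 268 with the same width, and the stack is undisturbed. Carrying the gauge to the board.

Emit:
{"op": "play_rows", "data": {
  "deltas": [
    [[12,-5,0,0,28],[38,-15,0,0,28],[72,-29,0,-1,28],[106,-42,0,-2,28],[140,-56,0,-3,28],[174,-69,0,-3,28],[207,-83,0,-3,28],[235,-94,0,-3,28]]
  ]
}}

```text
time: 31.37
eef_pos: [0.5353, 0.2761, 0.2537]
eef_rot: [179.6, 0.2, 84.4]
ft_force: [0.3, -0.0, -5.8]
opening: 0.0357
```

```bash
python3 - <<'E'
from h import *
say(); print(totool([.521,.345,.258]).round(0))
E
```

```text
t 31.37 eef [0.5353 0.2761 0.2537] [179.63   0.18  84.41] op 0.0357 F [ 0.28 -0.05 -5.83] j [20.   9.2 90.8 -0.3 79.8 25.6]
[ 67. -21.  -5.]
```

Emit:
{"op": "play_rows", "data": {
  "deltas": [
    [[25,-8,0,0,28],[48,-15,0,0,28],[62,-20,0,0,28],[67,-21,0,0,28],[67,-21,0,0,28],[67,-21,0,0,28]]
  ]
}}

```text
time: 31.87
eef_pos: [0.5209, 0.344, 0.2525]
eef_rot: [179.7, 0.3, 84.4]
ft_force: [0.1, -0.6, -5.1]
opening: 0.0357
```

```bash
python3 - <<'E'
from h import *
st,im=snap("wrist","w30"); say(st); np.save("st.npy",st,allow_pickle=True); print(totool([.521,.345,.1523]).round(1))
E
```

```text
t 31.87 eef [0.5209 0.344  0.2525] [179.68   0.27  84.41] op 0.0357 F [ 0.1  -0.63 -5.08] j [26.4 12.3 87.3 -0.4 80.3 32.1]
[  1.8  -1.  100.5]
```

View pics/w30.png

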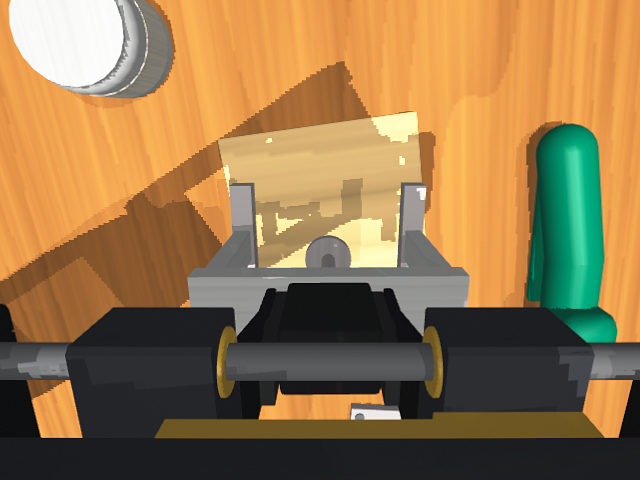

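Over the board and well centred. Lowering about 100 mm.

Emit:
{"op": "play_rows", "data": {
  "deltas": [
    [[1,-1,10,0,28],[1,-1,28,0,28],[1,-1,50,0,28],[1,-1,70,0,28],[1,-1,85,0,28],[1,-1,94,0,28],[1,-1,97,0,28],[1,-1,97,0,28]]
  ]
}}

```text
time: 32.58
eef_pos: [0.521, 0.3434, 0.1552]
eef_rot: [179.7, 0.3, 84.3]
ft_force: [-0.7, 0.2, -4.5]
opening: 0.0358
```

Emit:
{"op": "play_rows", "data": {
  "deltas": [
    [[0,0,1,0,28],[0,0,2,0,28],[0,0,2,0,28],[0,0,2,0,28]]
  ]
}}

```text
time: 32.92
eef_pos: [0.5213, 0.3436, 0.1539]
eef_rot: [179.6, 0.2, 84.3]
ft_force: [1.1, -0.7, -4.4]
opening: 0.0359
```

Emit:
{"op": "play_rows", "data": {
  "deltas": [
    [[0,0,1,0,28],[0,0,2,0,28],[0,0,2,0,28],[0,0,2,0,28]]
  ]
}}

```text
time: 33.25
eef_pos: [0.5217, 0.3438, 0.1532]
eef_rot: [179.6, 0.2, 84.3]
ft_force: [-4.4, -2.4, 3.9]
opening: 0.0354
```

Contact: the force went from -4.4 to +3.9 N at z .153, as expected. Release and rise.

Emit:
{"op": "play_rows", "data": {
  "deltas": [
    [[0,0,0,0,40],[0,0,0,0,50],[0,0,0,0,60],[0,0,0,0,66],[0,0,-15,0,70],[0,0,-40,0,70],[0,0,-75,0,70],[0,0,-100,0,80]]
  ]
}}

```text
time: 33.92
eef_pos: [0.5213, 0.3445, 0.2554]
eef_rot: [179.5, 0.2, 84.3]
ft_force: [-0.0, 0.5, 1.2]
opening: 0.0711
```

Emit:
{"op": "play_rows", "data": {
  "deltas": [
    [[-10,0,-10,0,87],[-20,0,-15,0,87],[-20,0,-15,0,87],[-20,0,-15,0,87]]
  ]
}}

```text
time: 34.25
eef_pos: [0.5187, 0.3234, 0.2688]
eef_rot: [179.6, 0.2, 84.2]
ft_force: [-0.2, -0.9, 0.0]
opening: 0.0858
```

```bash
python3 - <<'E'
from h import *
st,im=snap("wrist","w31",(180,60,450,290),2.9); say(st); np.save("st.npy",st,allow_pickle=True)
snap("side","s31",(220,190,440,450),2.2)
E
```

```text
t 34.25 eef [0.5187 0.3234 0.2688] [179.61   0.23  84.23] op 0.0858 F [-0.2  -0.94  0.04] j [24.8  9.9 88.3 -0.4 81.6 30.6]
```

View pics/w31.png

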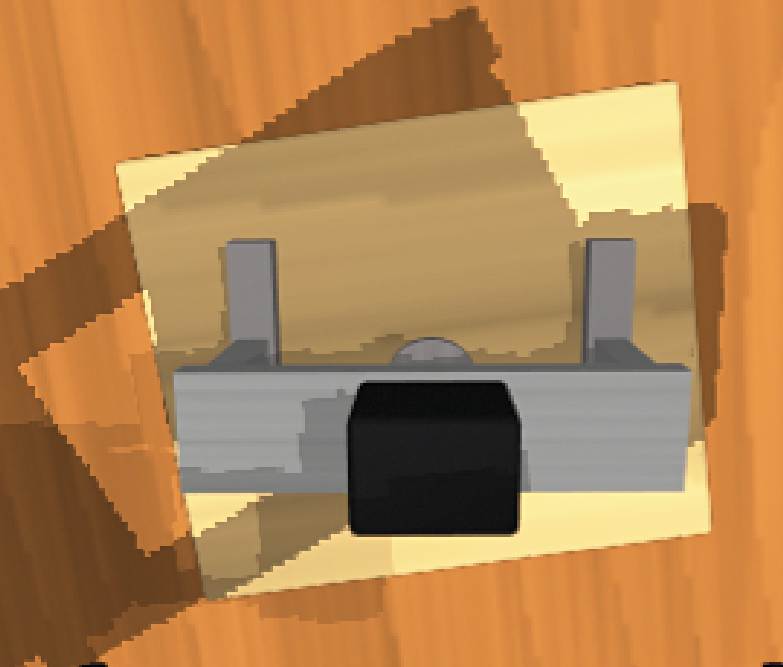

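View pics/s31.png

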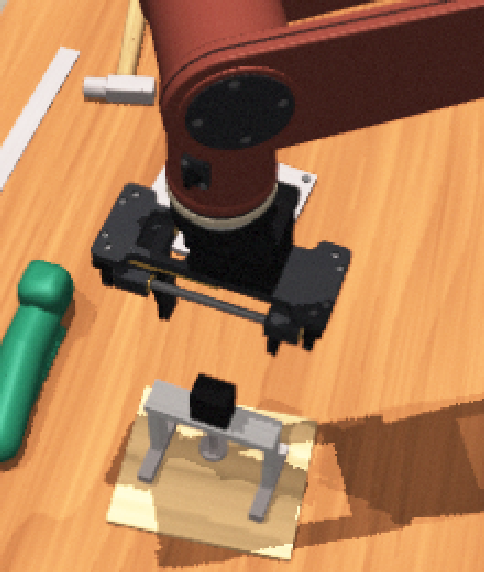

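The gauge is upright near the board's centre. I'll withdraw the arm for an unobstructed final check of everything.

Emit:
{"op": "play_rows", "data": {
  "deltas": [
    [[-10,-25,-10,0,87],[-30,-55,-30,0,87],[-55,-85,-50,0,87],[-85,-110,-60,0,87],[-115,-125,-60,0,87],[-140,-135,-60,0,87],[-150,-135,-60,0,87],[-150,-135,-60,0,87]]
  ]
}}

```text
time: 35.02
eef_pos: [0.3682, 0.1871, 0.3271]
eef_rot: [179.7, 0.3, 84.2]
ft_force: [0.4, 0.3, -0.3]
opening: 0.0868
```

```bash
python3 - <<'E'
from h import *
say(); snap("side","s32"); snap("top","t32"); say()
im=cv2.imread("pics/t32_raw.png"); save(im,"t32c",(135,190,345,325),3.7)
E
```

```text
t 35.02 eef [0.3682 0.1871 0.3271] [179.72   0.3   84.17] op 0.0868 F [ 0.36  0.28 -0.34] j [ 16.3 -20.3 110.3  -0.4  89.8  22.1]
t 35.12 eef [0.369  0.1886 0.3273] [179.74   0.25  84.21] op 0.0867 F [-0.24  0.2  -0.25] j [ 16.4 -20.1 110.1  -0.3  89.8  22.2]
```

View pics/s32.png

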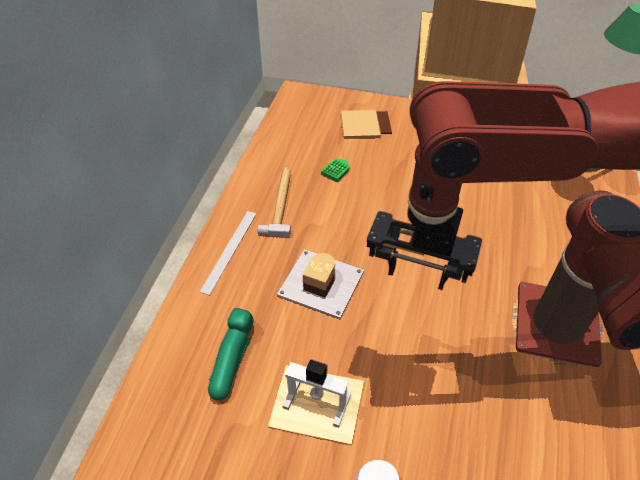

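View pics/t32c.png

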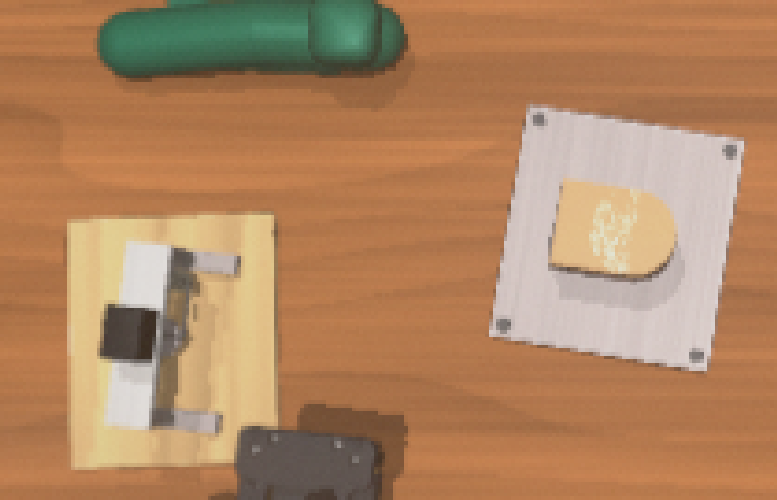

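```bash
python3 - <<'E'
from h import *
f=lambda l:np.array(l)/3.7+[135,190]-.4
s=p2w("top",f([(562,180),(550,268),(678,235)]),.072);print("stack",s.round(4),(s[:2].mean(0)/2+s[2]/2).round(4))
r=p2w("top",f([(240,255),(239,276),(221,411),(219,433)]),.024);m=r.mean(0);print(r.round(4));d=(r[:2].mean(0)-r[2:].mean(0));d/=np.linalg.norm(d);print("gauge",m[:2]+.04*np.array([-d[1],d[0]]), "yaw y",np.degrees(np.arctan2(d[1],d[0])))
h=p2w("top",f([(103,305),(157,309),(153,360),(99,355)]),.167).mean(0);print("handle",h)
b=p2w("top",f([(68,220),(274,213),(70,468)]),.01);print("board",(b[1]+b[2])/2)
E
```

```text
stack [[ 0.6316  0.0607  0.072 ]
 [ 0.5703  0.0685  0.072 ]
 [ 0.5935 -0.0202  0.072 ]] [0.5972 0.0222 0.072 ]
[[0.5813 0.2933 0.024 ]
 [0.5663 0.2937 0.024 ]
 [0.4701 0.3046 0.024 ]
 [0.4546 0.3057 0.024 ]]
gauge [0.52223755 0.33912781] yaw y -5.96709381567966
handle [0.52243975 0.33716499 0.167     ]
board [0.52073939 0.3435608  0.01      ]
```

All checks are within tolerance: the gauge is about 5 mm from the board centre and upright, and the stack is about 1–3 mm from the base centre. Handing in.

```bash
python3 - <<'E'
from cell import arm
print(arm.hand_in())
E
```

```text
the job is handed in; nothing more can be done
None
```

The job is done and handed in at about 35 s of the 210 s allowed. No verdict was reported, so what follows rests on my own camera checks.

- **Lifts:** Two lifts were on the bench. I turned each one over by gripping it lightly at the breast end, swinging the round end down and past vertical, and laying it smooth face up. Both are stacked on the heel base.
- **Stack:** The wrist camera put the top lift within about 1 mm of the base centre, with the breast walls in line. The coarser top camera said about 2–3 mm at the end. I did not measure it again with the wrist camera after the gauge came off, but it looked undisturbed in the pictures.
- **Gauge reading:** It stood free on the jig plate for about 0.9 s, upright and within about 2 mm of the stack centre, with its foot down on the stack. I couldn't read the foot's value directly.
- **Gauge parked:** It is back upright on its board, about 5 mm from the centre and let go.
- **What went differently:** The gauge slid about 8 mm down in the grip on its first lift, so it touched the jig plate earlier than planned. Gripping harder and lower stopped that on the way back. I saw no sign of the gauge being knocked aside.
- **Other things:** The hammer, the last and the green look-alike appear unmoved in the final pictures, and the arm was clear of everything.

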